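# Erase the memory boards under the UV lamp

### The arm

A 6-joint arm with a two-finger parallel gripper is mounted at the origin on the work surface. World frame = base frame: x ahead of the robot, y to its left, z up, the work surface at z = 0. Lengths are in m, angles in rad, forces in N, time in s.
With the tool pointing down it reaches from about 0.225 to 0.875 m from the base axis. Payload 3.4 kg.
Tool frame: the origin (TCP) lies at the very end of the fingers, on their centre line; the grasp point (between the pads) lies behind it (manip.tcp_to_grasp is the z of the grasp point in the tool frame, in m); z points along the fingers, y is the direction in which the jaws open and shut (so a half turn about z gives the same grasp; the last joint's range is limited). The gripper opens to 85 mm and grips with 20 to 120 N. Pads are 22 mm wide; open, the fingers measure 114 mm over their backs; the gripper's body (76 mm by 85 mm) begins 54 mm behind the grasp point. The pads swing forward as they close: fully open they stand 13 mm farther back than shut.
Start: joints at [-1.439, 0.276, 1.505, -0, 1.361, -0.121], TCP at [0.144, -0.557, 0.231] pointing down, gripper open.
Joint ranges: [-2.89, 2.89], [-0.75, 2.08], [0.22, 2.7], [-1.18, 4.32], [0.11, 2.71], [-2.7, 2.7]. Speed limits (rad/s): [2.57, 2.57, 3.14, 3.14, 3.14, 3.14].

### API

Orientations are given as a unit quaternion [w, x, y, z].
In Python, from rig import manip, eyes gives the robot as it stands.
- The arm moves only by the tool servo_tool, never from a script. Its argument "increments" is a list of rows, each an object with "slide": the shift along the tool's x, y, z in m, a list of three; "spin": the turn about the tool's z in degrees. A call has 1 to 8 rows; each row shifts and turns the commanded pose from where the row before left it, along the tool's axes as they then stand; what a row does not reach is not made up. A row lasts 1/10 s, in which the tool goes at most 50 mm and 8.59 degrees, less where a joint would pass 70% of its speed; a pose out of reach is approached as far as the arm can. A call is refused whole if a number of a shift passes 0.05 or a number of a turn 8.59, either way. A call with a gripper value outside its range is refused whole. "hand" is the opening, from 0 (shut) to 1 (fully open), set as the call begins (left out, the last holds). The fingers move at their own pace and stop on an object; "newtons" is the grip in N (left out, the last holds). Time passes only in rows, so rows that do not move let the fingers close. It gives the time, the measured TCP pose, the force and the opening at its end, in the units of the state.
- manip.get_state(): the state, without advancing time (a new reading comes with each control period).
- eyes.get_image(name): name is "scene" or "top"; returns the picture (420x560x3 uint8, blue, green, red); there is no depth.
- eyes.calibration(name): a dict with "fx", "fy", "cx", "cy" (pixels), "rvec" (rotation vector, rad) and "tvec" (3), from world to camera coordinates, as OpenCV has them. Camera axes: x right, y down, z forward; pixel columns grow to the right and rows downward; lengths in m; the calibration is good to about 2 mm. A picture is of the moment at which its call begins. calibration takes no time and is no camera call.
- manip.sign_off(): hands the job in, once; it reports no verdict.
The state is a dict: "clock": time; "qpos": joint angles; "qd": joint speeds; "effort": joint torques, N m; "position": TCP position; "ee_rot": TCP orientation; "contact_force": force on the tool from outside, world axes, zero at the start; "moment": the same for the moment, N m; "width": finger opening in m.
Only numpy, scipy, OpenCV 4.12 (cv2) and the standard library are available. Lean on these libraries where they do the work, as an engineer would, in place of code of your own. Each camera call takes 0.05 s, during which the arm holds its last target.

### The job

Set every memory board lying on the desk flush on the sled, one to each pair of pins. Then take the wooden push stick and feed the sled with it along the fence and under the lamp until it meets the end stop; from the moment its front end goes under the lamp, keep it pressed square against the fence and touch it with nothing but the stick. When it is home, lay the stick back in its tray and switch the lamp on at the power box, and leave everything else on the desk where it is.

Things in the scene. Friction and masses are not known exactly. Their poses are not given: they have to be found in the camera images.
- guide: Fixed bed of the UV chip eraser: grey steel sheet 4 mm thick, origin on the desk under it, +y = feed direction (roughly the robot's left), +x towards the fence (away from the robot). The bed's top is 4 mm above the desk and spans x -75..110, y -270..260 mm of this frame.
- fence (a point): Point on the bed at the foot of the aluminium fence's near face, at guide x = 40, y = 0 mm, axes as the guide's. The fence is straight, 15 mm thick, its top 22 mm above the desk, and runs from guide y = -260 to 250 mm. The end stop is an aluminium bar across the bed at its +y end, its face at guide y = 240 mm, spanning x -30..40 mm, its top 16 mm above the desk.
- lamp (a point): Centre of the brown lamp trough's housing (46 mm in x, 185 in y, 40 high), at guide x = 0, y = 130 mm, 88 mm above the desk; axes as the guide's. The housing's lower face is 68 mm above the desk, tube holders under it hang down to 51 mm. Two steel pillars stand behind the fence at guide x = 85, y = 70 and 190 mm, 104 mm high.
- sled: Loose brown phenolic plate, 80 mm (x) by 220 mm (y) by 12 mm, 0.3 to 0.45 kg, sliding on the bed; origin under its centre, +y ahead (feed), +x to the fence. Starts before the lamp, up to 28 mm off the fence, skewed up to 0.1 rad. On it stand four pairs of pins, 5 mm thick, round-ended, 10 mm high. Against fence and stop its origin is at guide x = 0, y = 130 mm.
- notch (a point): Middle of the bottom of the notch for the stick in the sled's rear (-y) edge, 6 mm above the bed, at sled x = -12, y = -96 mm; axes as the sled's. The notch is 14 mm deep, open to the rear and cut through the whole thickness, and 26 mm wide (sled x from -25 to +1 mm).
- nest_0 (a point): Middle of a pair of pins on the sled's top face, at sled y = -72 mm; axes as the sled's (pins at x = -30 and +30 mm).
- nest_1 (a point): Middle of a pair of pins on the sled's top face, at sled y = -24 mm; axes as the sled's (pins at x = -30 and +30 mm).
- nest_2 (a point): Middle of a pair of pins on the sled's top face, at sled y = 24 mm; axes as the sled's (pins at x = -30 and +30 mm).
- nest_3 (a point): Middle of a pair of pins on the sled's top face, at sled y = 72 mm; axes as the sled's (pins at x = -30 and +30 mm).
- board_0: A loose memory board, may be absent (three or four are there): circuit board 76 mm (x) by 44 mm (y), 3.2 mm thick, about 45 g, with an 8 mm round hole 30 mm to either side of its centre along x, and in the middle a socket with a windowed chip, 38 mm (x) by 16 mm (y), standing 12.5 mm above the board's top; take it by that. Fits any pair of pins, either way round. Origin at the centre of its underside.
- board_1: A loose memory board, may be absent (three or four are there): circuit board 76 mm (x) by 44 mm (y), 3.2 mm thick, about 45 g, with an 8 mm round hole 30 mm to either side of its centre along x, and in the middle a socket with a windowed chip, 38 mm (x) by 16 mm (y), standing 12.5 mm above the board's top; take it by that. Fits any pair of pins, either way round. Origin at the centre of its underside.
- board_2: A loose memory board, may be absent (three or four are there): circuit board 76 mm (x) by 44 mm (y), 3.2 mm thick, about 45 g, with an 8 mm round hole 30 mm to either side of its centre along x, and in the middle a socket with a windowed chip, 38 mm (x) by 16 mm (y), standing 12.5 mm above the board's top; take it by that. Fits any pair of pins, either way round. Origin at the centre of its underside.
- board_3: A loose memory board, may be absent (three or four are there): circuit board 76 mm (x) by 44 mm (y), 3.2 mm thick, about 45 g, with an 8 mm round hole 30 mm to either side of its centre along x, and in the middle a socket with a windowed chip, 38 mm (x) by 16 mm (y), standing 12.5 mm above the board's top; take it by that. Fits any pair of pins, either way round. Origin at the centre of its underside.
- stick: The loose wooden push stick, a square bar 16 x 16 mm, 220 mm long (along its y), about 60 g, with a black rubber nose at its +y end; it may be used any side up. Origin at its centre.
- stick_tray: Fixed shallow steel tray, 100 mm (x) by 260 mm (y), floor 3 mm thick, walls 3 mm thick and 8 mm high above the desk; origin on the desk under its middle. The stick starts in it, nose towards the tray's +y end.
- power_box: Fixed brown box, 110 mm (x) by 80 mm (y) by 51 mm high, with a steel toggle switch on top; origin on the desk under its middle.
- switch (a joint): The lamp's toggle lever: 0 = off (leaning to the power box's -x), 1.0 rad = on (leaning to its +x), end stops at both; stays where it is left. It turns about the box's y axis at 56 mm above the desk over the box's middle; about 1.5 N at the tip moves it.
- switch_tip (a point): Centre of the 14 mm ball at the lever's tip, 50 mm from the pivot.
- cleaning_cup: Brass tip-cleaning cup, 64 mm across, 45 mm high; a bystander, origin under its centre.
- tip_dish: Steel dish of copper iron tips, 78 mm across, 16 mm high; a bystander, origin under its centre.
- zif_socket: Green zero-insertion socket, 55 x 17 x 11 mm with a small lever; a bystander, origin under its centre.
- solder_spool: Solder spool, 54 mm across, 38 mm high; a bystander, origin under its centre.
- screwdriver: Screwdriver, 160 mm long, beyond the power box; a bystander.
Not all that is in view belongs to the job. Leave any orange look-alike of the board_0 alone.

How it is judged:
On the way, in this order (a step that is already met when the one before it is completed fails the run):
1. every board is flush on its own pair of pins, the sled still before the lamp (((horizontal distance between board_0 and nest_0 below 0.005 m and z of board_0 in the frame of nest_0 between -0.002 and 0.002 m and angle between the z axis of board_0 and the z axis of sled, either way round below 0.05 rad) or (horizontal distance between board_0 and nest_1 below 0.005 m and z of board_0 in the frame of nest_1 between -0.002 and 0.002 m and angle between the z axis of board_0 and the z axis of sled, either way round below 0.05 rad) or (horizontal distance between board_0 and nest_2 below 0.005 m and z of board_0 in the frame of nest_2 between -0.002 and 0.002 m and angle between the z axis of board_0 and the z axis of sled, either way round below 0.05 rad) or (horizontal distance between board_0 and nest_3 below 0.005 m and z of board_0 in the frame of nest_3 between -0.002 and 0.002 m and angle between the z axis of board_0 and the z axis of sled, either way round below 0.05 rad)) and ((horizontal distance between board_1 and nest_0 below 0.005 m and z of board_1 in the frame of nest_0 between -0.002 and 0.002 m and angle between the z axis of board_1 and the z axis of sled, either way round below 0.05 rad) or (horizontal distance between board_1 and nest_1 below 0.005 m and z of board_1 in the frame of nest_1 between -0.002 and 0.002 m and angle between the z axis of board_1 and the z axis of sled, either way round below 0.05 rad) or (horizontal distance between board_1 and nest_2 below 0.005 m and z of board_1 in the frame of nest_2 between -0.002 and 0.002 m and angle between the z axis of board_1 and the z axis of sled, either way round below 0.05 rad) or (horizontal distance between board_1 and nest_3 below 0.005 m and z of board_1 in the frame of nest_3 between -0.002 and 0.002 m and angle between the z axis of board_1 and the z axis of sled, either way round below 0.05 rad)) and ((horizontal distance between board_2 and nest_0 below 0.005 m and z of board_2 in the frame of nest_0 between -0.002 and 0.002 m and angle between the z axis of board_2 and the z axis of sled, either way round below 0.05 rad) or (horizontal distance between board_2 and nest_1 below 0.005 m and z of board_2 in the frame of nest_1 between -0.002 and 0.002 m and angle between the z axis of board_2 and the z axis of sled, either way round below 0.05 rad) or (horizontal distance between board_2 and nest_2 below 0.005 m and z of board_2 in the frame of nest_2 between -0.002 and 0.002 m and angle between the z axis of board_2 and the z axis of sled, either way round below 0.05 rad) or (horizontal distance between board_2 and nest_3 below 0.005 m and z of board_2 in the frame of nest_3 between -0.002 and 0.002 m and angle between the z axis of board_2 and the z axis of sled, either way round below 0.05 rad)) and ((horizontal distance between board_3 and nest_0 below 0.005 m and z of board_3 in the frame of nest_0 between -0.002 and 0.002 m and angle between the z axis of board_3 and the z axis of sled, either way round below 0.05 rad) or (horizontal distance between board_3 and nest_1 below 0.005 m and z of board_3 in the frame of nest_1 between -0.002 and 0.002 m and angle between the z axis of board_3 and the z axis of sled, either way round below 0.05 rad) or (horizontal distance between board_3 and nest_2 below 0.005 m and z of board_3 in the frame of nest_2 between -0.002 and 0.002 m and angle between the z axis of board_3 and the z axis of sled, either way round below 0.05 rad) or (horizontal distance between board_3 and nest_3 below 0.005 m and z of board_3 in the frame of nest_3 between -0.002 and 0.002 m and angle between the z axis of board_3 and the z axis of sled, either way round below 0.05 rad)) and y of sled in the frame of guide below -0.05 m), for 0.3 s.
2. the sled passes under the lamp, pushed by the stick, square against the fence (x of sled in the frame of guide above -0.004 m and angle between the y axis of sled and the y axis of guide, either way round below 0.035 rad and y of sled in the frame of guide between -0.02 and 0.08 m and contact force between stick and sled above 0.2 N), for 0.05 s.
3. the loaded sled is home against the end stop, square against the fence (y of sled in the frame of guide above 0.126 m and x of sled in the frame of guide above -0.004 m and angle between the y axis of sled and the y axis of guide, either way round below 0.035 rad and ((horizontal distance between board_0 and nest_0 below 0.005 m and z of board_0 in the frame of nest_0 between -0.002 and 0.002 m and angle between the z axis of board_0 and the z axis of sled, either way round below 0.05 rad) or (horizontal distance between board_0 and nest_1 below 0.005 m and z of board_0 in the frame of nest_1 between -0.002 and 0.002 m and angle between the z axis of board_0 and the z axis of sled, either way round below 0.05 rad) or (horizontal distance between board_0 and nest_2 below 0.005 m and z of board_0 in the frame of nest_2 between -0.002 and 0.002 m and angle between the z axis of board_0 and the z axis of sled, either way round below 0.05 rad) or (horizontal distance between board_0 and nest_3 below 0.005 m and z of board_0 in the frame of nest_3 between -0.002 and 0.002 m and angle between the z axis of board_0 and the z axis of sled, either way round below 0.05 rad)) and ((horizontal distance between board_1 and nest_0 below 0.005 m and z of board_1 in the frame of nest_0 between -0.002 and 0.002 m and angle between the z axis of board_1 and the z axis of sled, either way round below 0.05 rad) or (horizontal distance between board_1 and nest_1 below 0.005 m and z of board_1 in the frame of nest_1 between -0.002 and 0.002 m and angle between the z axis of board_1 and the z axis of sled, either way round below 0.05 rad) or (horizontal distance between board_1 and nest_2 below 0.005 m and z of board_1 in the frame of nest_2 between -0.002 and 0.002 m and angle between the z axis of board_1 and the z axis of sled, either way round below 0.05 rad) or (horizontal distance between board_1 and nest_3 below 0.005 m and z of board_1 in the frame of nest_3 between -0.002 and 0.002 m and angle between the z axis of board_1 and the z axis of sled, either way round below 0.05 rad)) and ((horizontal distance between board_2 and nest_0 below 0.005 m and z of board_2 in the frame of nest_0 between -0.002 and 0.002 m and angle between the z axis of board_2 and the z axis of sled, either way round below 0.05 rad) or (horizontal distance between board_2 and nest_1 below 0.005 m and z of board_2 in the frame of nest_1 between -0.002 and 0.002 m and angle between the z axis of board_2 and the z axis of sled, either way round below 0.05 rad) or (horizontal distance between board_2 and nest_2 below 0.005 m and z of board_2 in the frame of nest_2 between -0.002 and 0.002 m and angle between the z axis of board_2 and the z axis of sled, either way round below 0.05 rad) or (horizontal distance between board_2 and nest_3 below 0.005 m and z of board_2 in the frame of nest_3 between -0.002 and 0.002 m and angle between the z axis of board_2 and the z axis of sled, either way round below 0.05 rad)) and ((horizontal distance between board_3 and nest_0 below 0.005 m and z of board_3 in the frame of nest_0 between -0.002 and 0.002 m and angle between the z axis of board_3 and the z axis of sled, either way round below 0.05 rad) or (horizontal distance between board_3 and nest_1 below 0.005 m and z of board_3 in the frame of nest_1 between -0.002 and 0.002 m and angle between the z axis of board_3 and the z axis of sled, either way round below 0.05 rad) or (horizontal distance between board_3 and nest_2 below 0.005 m and z of board_3 in the frame of nest_2 between -0.002 and 0.002 m and angle between the z axis of board_3 and the z axis of sled, either way round below 0.05 rad) or (horizontal distance between board_3 and nest_3 below 0.005 m and z of board_3 in the frame of nest_3 between -0.002 and 0.002 m and angle between the z axis of board_3 and the z axis of sled, either way round below 0.05 rad))), for 0.3 s.
4. the lamp is switched on (value of joint switch above 0.85 rad), for 0.2 s.
At the end, for the whole second after the job is handed in: Every board flush on its own pair of pins (centre within 5 mm of the pair's middle, within 2 mm of the sled's top, level); the sled within 4 mm of the end stop and of the fence and square to it within 0.035 rad; the stick lying at rest in its tray; the switch at more than 0.85 rad (all of step 3 and x of stick in the frame of stick_tray between -0.045 and 0.045 m and y of stick in the frame of stick_tray between -0.035 and 0.035 m and z of stick in the frame of stick_tray below 0.016 m and linear speed of each of stick, sled below 0.01 m/s and value of joint switch above 0.85 rad); the robot touches nothing.
It fails at once if the sled comes more than 8 mm off the fence, or skews more than 0.09 rad, once its front end is under the lamp (y of sled in the frame of guide above -0.05 m and (x of sled in the frame of guide below -0.008 m or angle between the y axis of sled and the y axis of guide, either way round above 0.09 rad)).
It fails at once if the hand touches the sled once its front end is under the lamp (y of sled in the frame of guide above -0.05 m and contact force between any of the fingers, the arm and sled above 1 N).
It fails at once if a bystander is shifted by more than 30 mm (distance of any of cleaning_cup, tip_dish, zif_socket, solder_spool, screwdriver from where it was at the start of the episode above 0.03 m).
Of board_0, board_1, board_2, board_3 only 3 to 4 are there at a start; the rules pass over those that are not, and their reading is None.
At some moment in a run one of board_0, board_1, board_2, board_3, stick may be knocked a few centimetres aside while the robot is not near it.
Once in a run the grip may slacken for a moment while it holds something.
It also fails if it takes over 200 s, if anything falls off the work surface, if the arm or the gripper's body presses on something with over 40 N, if the wrist force passes 120 N, or if a joint passes its speed limit or range.

## Working session

There is one attempt and no reset: what is moved stays moved. The work goes in short steps, Python scripts to look and compute and a tool call to move; the robot and the scene stay as the last step left them, time stands still between calls to the robot, and variables do not carry over. Pictures are saved under pics/ and viewed, and the job is handed in when it is done.

Besides the shell and the picture viewer there is one more tool, called in YAML: its name, and indented under it one key for each argument. servo_tool: Moves the arm, as the interface text tells. Its arguments: {"type":"object","properties":{"increments":{"type":"array","items":{"type":"object","properties":{"slide":{"type":"array","items":{"type":"number"}},"spin":{"type":"number"}}}},"hand":{"type":"number"},"newtons":{"type":"number"}},"required":["increments"]}

```bash
ls; mkdir -p pics; python3 - <<'E'
from rig import manip, eyes
import cv2
for n in("scene","top"):
    cv2.imwrite(f"pics/{n}0.png",eyes.get_image(n)); print(n,eyes.calibration(n))
print(manip.get_state(),manip.tcp_to_grasp)
E
```

```text
pics
scene {'fx': 468.1319917760955, 'fy': 468.1319917760955, 'cx': 275.49572303749784, 'cy': 213.29989542210774, 'rvec': array([ 2.14936827,  1.2592229 , -0.46383309]), 'tvec': array([-0.27391719, -0.21933334,  1.48876144])}
top {'fx': 527.9275910244103, 'fy': 527.9275910244103, 'cx': 279.0471264461258, 'cy': 215.8422935422276, 'rvec': array([ 2.20146774, -2.16692541,  0.05277933]), 'tvec': array([0.06533916, 0.44443811, 1.22917375])}
{'clock': 0.1, 'qpos': array([-1.43899281e+00,  2.76505892e-01,  1.50599764e+00, -1.43499282e-05,
        1.36069926e+00, -1.20984996e-01]), 'qd': array([-2.99549433e-04, -1.66782909e-03, -6.40540783e-04, -2.59630695e-03,
       -3.99608779e-05,  2.31581121e-04]), 'effort': array([ 8.43848811e-04, -4.17700589e+01, -2.46403277e+01, -1.54561039e-04,
        5.80607491e-03, -7.19516351e-06]), 'position': array([ 0.1437464 , -0.55625844,  0.2305445 ]), 'ee_rot': array([-8.05017388e-04,  9.92022363e-01,  1.26059440e-01, -1.13706787e-05]), 'contact_force': array([0.85372544, 0.0264981 , 0.63645919]), 'moment': array([-0.04456564, -0.03563902,  0.03088386]), 'width': 0.08515909722965975} -0.0187
```

View pics/scene0.png

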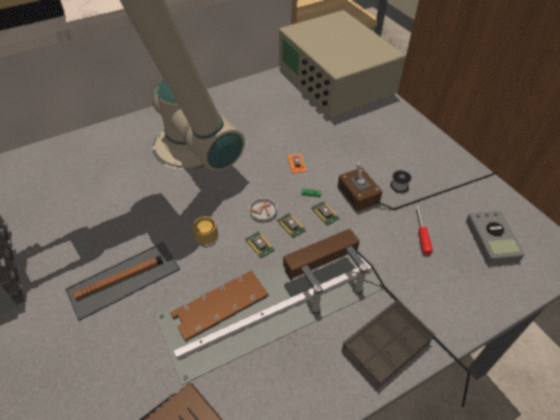

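View pics/top0.png

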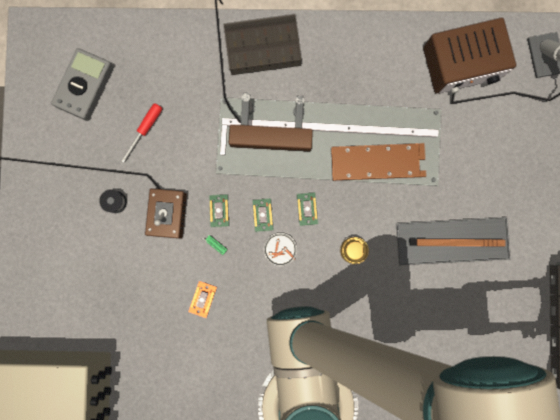

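The views show three green boards (top view at about (219,210), (262,214), (307,208)), an orange look-alike at (203,299), the sled at (378,162), the stick at (458,243) and the switch at (163,213). I'll zoom in on each.

```bash
cat > h.py <<'E'
import numpy as np, cv2
from rig import manip, eyes
CAL={n:eyes.calibration(n) for n in("scene","top")}
def K(n):
    c=CAL[n]; return np.array([[c['fx'],0,c['cx']],[0,c['fy'],c['cy']],[0,0,1.]])
def cast(n,uv,z):
    c=CAL[n]; R=cv2.Rodrigues(c['rvec'])[0]; t=np.array(c['tvec']).ravel()
    o=-R.T@t; uv=np.atleast_2d(uv).astype(float)
    d=(R.T@np.linalg.inv(K(n))@np.c_[uv,np.ones(len(uv))].T).T
    return o+d*((z-o[2])/d[:,2])[:,None]
def proj(n,P):
    c=CAL[n]; return cv2.projectPoints(np.atleast_2d(np.array(P,float)),c['rvec'],c['tvec'],K(n),None)[0].reshape(-1,2)
def crop(im,x0,y0,x1,y1,f,out):
    cv2.imwrite(out,cv2.resize(im[y0:y1,x0:x1],None,fx=f,fy=f,interpolation=cv2.INTER_CUBIC))
E
python3 - <<'E'
from h import *
im=cv2.imread("pics/top0.png")
crop(im,195,180,335,260,5,"pics/c1.png")
crop(im,320,100,450,190,6,"pics/c2.png")
crop(im,390,210,520,270,6,"pics/c3.png")
crop(im,210,90,340,190,6,"pics/c4.png")
crop(im,135,180,195,245,8,"pics/c5.png")
for n in CAL:
    c=CAL[n];R=cv2.Rodrigues(c['rvec'])[0];print(n,-R.T@np.array(c['tvec']).ravel())
E
```

```text
scene [ 1.12284474 -0.31699091  0.98908281]
top [0.367674   0.05597746 1.25472901]
```

View pics/c1.png

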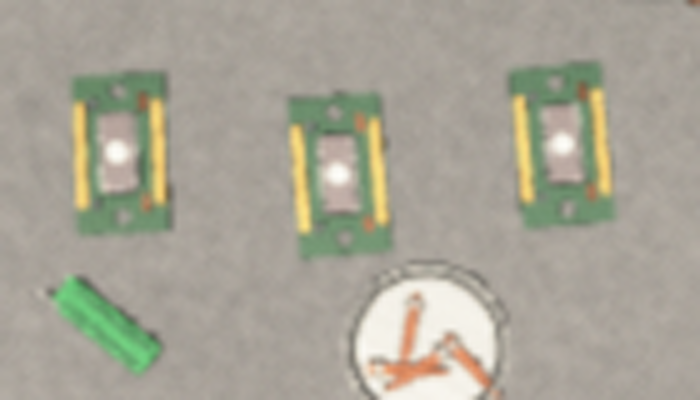

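View pics/c2.png

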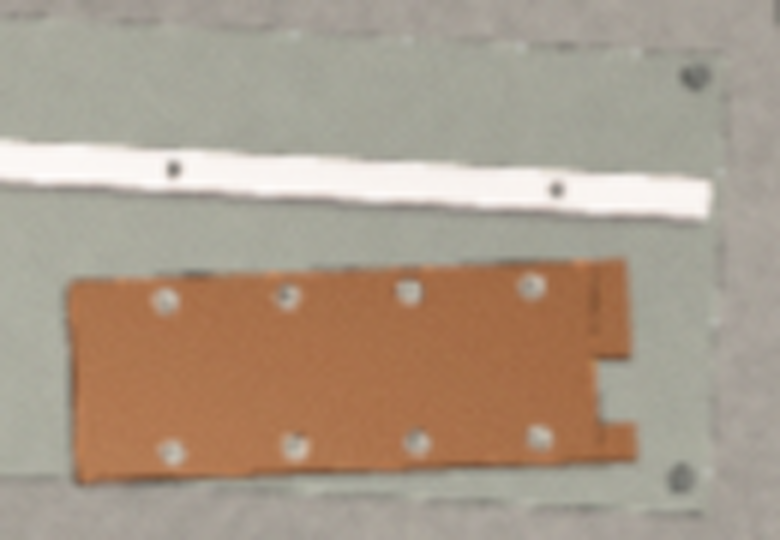

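View pics/c3.png

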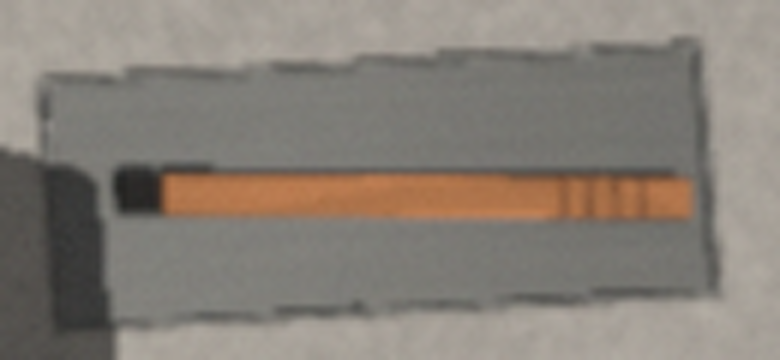

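View pics/c4.png

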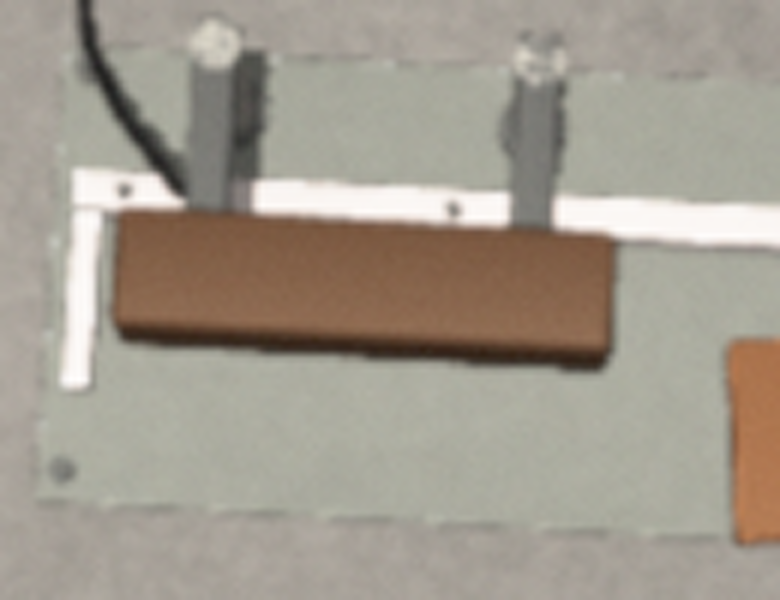

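View pics/c5.png

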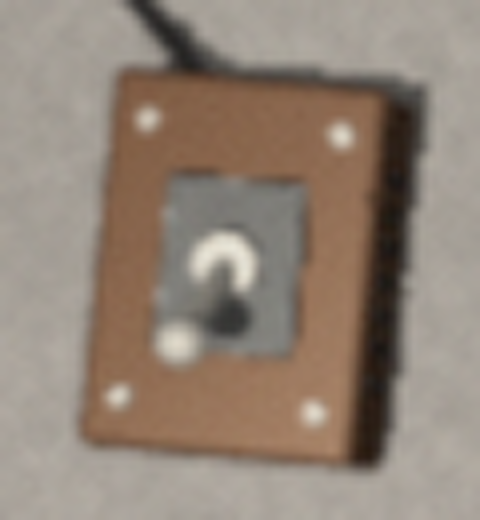

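```bash
cat >> h.py <<'E'
def edge(im,n,cols,r0,r1,z,falling=True,axis='col'):
    g=im[...,0].astype(float) # blue: white is bright
    out=[]
    for c in cols:
        p=g[r0:r1,c] if axis=='col' else g[c,r0:r1]
        hi,lo=p.max(),(p[-3:].mean() if falling else p[:3].mean()); th=(hi+lo)/2
        idx=np.where(p>th)[0]; i=idx[-1] if falling else idx[0]; j=i+1 if falling else i-1
        s=i+(p[i]-th)/(p[i]-p[j])*(j-i)
        out.append((c,r0+s) if axis=='col' else (r0+s,c))
    return cast(n,np.array(out),z)
def line(P):
    v=cv2.fitLine(P[:,:2].astype(np.float32),cv2.DIST_HUBER,0,.01,.01).ravel(); return v[2:],v[:2]
def rectmask(m):
    c=max(cv2.findContours(m.astype(np.uint8),cv2.RETR_EXTERNAL,cv2.CHAIN_APPROX_NONE)[0],key=cv2.contourArea); return cv2.minAreaRect(c),c
E
python3 - <<'E'
from h import *
im=cv2.imread("pics/top0.png")
P=edge(im,"top",list(range(325,430,3)),118,140,.022); p0,d=line(P)
print("fence near edge",p0,d,np.degrees(np.arctan2(d[0],d[1])), "resid",np.std((P[:,:2]-p0)@np.array([-d[1],d[0]])))
P=edge(im,"top",list(range(325,430,3)),110,132,.022,False); q0,d2=line(P)
print("fence far edge",q0,d2,"thick",(q0-p0)@np.array([-d[1],d[0]]))
# end stop: right edge rows 130-150
S=edge(im,"top",list(range(130,152,2)),213,234,.016,True,'row'); s0,sd=line(S); print("stop face",s0,sd)
# fence right end
E=edge(im,"top",[131,132,133],425,448,.022,True,'row'); print("fence -y end",E)
# in scene: check heights later
hsv=cv2.cvtColor(im,cv2.COLOR_BGR2HSV)
for name,(x0,y0,x1,y1) in dict(sled=(325,135,435,190),stick=(400,232,512,256)).items():
    s=hsv[y0:y1,x0:x1]; m=(s[...,1]>110)&(s[...,0]<20)
    r,c=rectmask(m); print(name,r[0][0]+x0,r[0][1]+y0,r[1:],)
print(hsv[150,380],hsv[243,460],hsv[150,440],hsv[210,219])
s=hsv[180:240,195:335]; m=((s[...,0]>40)&(s[...,0]<90)&(s[...,1]>60)).astype(np.uint8)
m=cv2.morphologyEx(m,cv2.MORPH_CLOSE,np.ones((5,5)))
for c in cv2.findContours(m,cv2.RETR_EXTERNAL,cv2.CHAIN_APPROX_NONE)[0]:
    if cv2.contourArea(c)>60: r=cv2.minAreaRect(c);print("board",r[0][0]+195,r[0][1]+180,r[1:],cv2.contourArea(c))
E
```

```text
fence near edge [ 0.6436911  -0.14806926] [0.04005774 0.99919736] 2.2957537 resid 0.000412496344101084
fence far edge [ 0.6584759  -0.15997447] [0.04063544 0.99917406] thick -0.015249782
stop face [0.62314975 0.20147558] [ 0.9974283 -0.0716713]
fence -y end [[ 0.64870758 -0.29858445  0.022     ]
 [ 0.64632967 -0.29887387  0.022     ]
 [ 0.64393966 -0.29822485  0.022     ]]
sled 378.1735610961914 161.51255798339844 ((33.090919494628906, 92.70069122314453), 87.79740142822266)
stick 460.5 242.0 ((6.0, 87.0), 90.0)
[ 12 144 163] [ 12 144 177] [ 20  22 174] [ 23   9 246]
```

```bash
cat >> h.py <<'E'
GO=np.array([.6082,-.0375]); GA=np.arctan2(.0403,.9992) # +y dir tilt
GY=np.array([np.sin(GA),np.cos(GA)]); GX=np.array([np.cos(GA),-np.sin(GA)])
def g2w(x,y): return GO+x*GX+y*GY
def w2g(p): d=np.asarray(p)[:2]-GO; return np.array([d@GX,d@GY])
def boards(im,win=(180,160,450,260)):
    x0,y0,x1,y1=win; hsv=cv2.cvtColor(im,cv2.COLOR_BGR2HSV)[y0:y1,x0:x1]
    f=4; up=cv2.resize(im[y0:y1,x0:x1],None,fx=f,fy=f,interpolation=cv2.INTER_CUBIC)
    h=cv2.cvtColor(up,cv2.COLOR_BGR2HSV)
    m=((h[...,0]>20)&(h[...,0]<85)&(h[...,1]>75)).astype(np.uint8)
    m=cv2.morphologyEx(m,cv2.MORPH_CLOSE,np.ones((21,21)));m=cv2.morphologyEx(m,cv2.MORPH_OPEN,np.ones((15,15)))
    res=[]
    for c in cv2.findContours(m,cv2.RETR_EXTERNAL,cv2.CHAIN_APPROX_NONE)[0]:
        if cv2.contourArea(c)<1500: continue
        pts=(c[:,0,:]+.5)/f-.5+np.array([x0,y0])
        r=cv2.minAreaRect(pts.astype(np.float32)); res.append((r,cv2.contourArea(c)/f/f))
    return res
def rect_world(r,z,n="top"):
    b=cv2.boxPoints(r); W=cast(n,b,z)[:,:2]; e=[W[1]-W[0],W[2]-W[1]]; L=[np.linalg.norm(v) for v in e]
    i=int(np.argmax(L)); v=e[i]; v=v if v[np.argmax(abs(v))]>0 else -v
    return W.mean(0),L[i],L[1-i],v/L[i]
E
python3 - <<'E'
from h import *
im=cv2.imread("pics/top0.png")
for r,a in boards(im):
    c,L,W,v=rect_world(r,.0032); print("board",r[0],a,"world",c.round(4),"LxW",round(L,4),round(W,4),"ang of long axis from x",np.degrees(np.arctan2(v[1],v[0])).round(2))
hsv=cv2.cvtColor(im,cv2.COLOR_BGR2HSV)
def up(x0,y0,x1,y1,f=4): return cv2.cvtColor(cv2.resize(im[y0:y1,x0:x1],None,fx=f,fy=f,interpolation=cv2.INTER_CUBIC),cv2.COLOR_BGR2HSV)
# sled
u=up(322,132,436,192); m=(u[...,1]>85)&(u[...,0]<22); m=cv2.morphologyEx(m.astype(np.uint8),cv2.MORPH_CLOSE,np.ones((25,25)))
r,c=rectmask(m); pts=((c[:,0]+.5)/4-.5+[322,132]).astype(np.float32); R=cv2.minAreaRect(pts)
c,L,W,v=rect_world(R,.016); print("sled",c,L,W,v,"guide",w2g(c),"skew",np.degrees(np.arctan2(v[0],v[1])-GA))
# pins
g=cv2.resize(im[132:192,322:436],None,fx=4,fy=4,interpolation=cv2.INTER_CUBIC)
m=((u[...,1]<75)&(u[...,2]>150)).astype(np.uint8)
inside=cv2.erode(cv2.fillPoly(np.zeros(m.shape,np.uint8),[((cv2.boxPoints(R)-[322,132]+.5)*4-.5).astype(int)],1),np.ones((15,15)))
n,lab,st,cen=cv2.connectedComponentsWithStats(m*inside)
for i in range(1,n):
    if st[i,4]>20: 
        uv=(cen[i]+.5)/4-.5+[322,132]; p=cast("top",uv,.024)[0]; print("pin",uv.round(2),st[i,4],p.round(4),w2g(p).round(4))
u=up(404,230,512,256); m=((u[...,1]>90)&(u[...,0]<22)).astype(np.uint8); r,c=rectmask(m); R=cv2.minAreaRect(((c[:,0]+.5)/4-.5+[404,230]).astype(np.float32))
c,L,W,v=rect_world(R,.019); print("stick wood",c,L,W,np.degrees(np.arctan2(v[0],v[1])))
print(cast("top",[(410.5,243),(505.5,243)],.019))
# tray corners
print("tray",cast("top",np.array([(45,75),(692,40),(715,290),(60,325)])/6+[390,210],.008))
print("box",cast("top",np.array([(122,70),(388,95),(350,465),(85,440)])/8+[135,180],.051),"ball",cast("top",np.array([(180,345)])/8+[135,180],.090),)
E
```

```text
board (354.75, 248.25) 415.09375 world [ 0.3701 -0.1076] LxW 0.0573 0.0524 ang of long axis from x 90.91
board (215.75050354003906, 244.59530639648438) 144.0625 world [0.3734 0.2215] LxW 0.0548 0.0175 ang of long axis from x 52.62
sled [ 0.5754262  -0.15950085] 0.221224028257403 0.0808967233089643 [-0.05604545  0.99842822] guide [-0.0278306  -0.12322251] skew -5.522468132790433
pin [408.28 147.27] 188 [ 0.6087 -0.2285  0.024 ] [ 0.0082 -0.1908]
pin [387.81 148.1 ] 199 [ 0.606  -0.1806  0.024 ] [ 0.0036 -0.1431]
pin [367.7  149.08] 139 [ 0.6031 -0.1335  0.024 ] [-0.0013 -0.0961]
pin [347.27 149.63] 189 [ 0.6011 -0.0856  0.024 ] [-0.0052 -0.0483]
pin [421.32 164.93] 646 [ 0.5673 -0.259   0.024 ] [-0.0319 -0.223 ]
pin [409.5  172.46] 181 [ 0.5492 -0.2314  0.024 ] [-0.0512 -0.1961]
pin [389.16 173.44] 158 [ 0.5462 -0.184   0.024 ] [-0.0561 -0.1488]
pin [368.8  174.13] 192 [ 0.5438 -0.1364  0.024 ] [-0.0603 -0.1014]
pin [348.32 175.08] 185 [ 0.5409 -0.0885  0.024 ] [-0.0652 -0.0537]
stick wood [ 0.38807366 -0.35077702] 0.20649319394743326 0.017010755413620918 -0.6258818463350955
[[ 0.38436425 -0.23511443  0.019     ]
 [ 0.38790398 -0.45537875  0.019     ]]
tray [[ 0.43230164 -0.20709851  0.008     ]
 [ 0.44999421 -0.46015169  0.008     ]
 [ 0.35234426 -0.46811908  0.008     ]
 [ 0.33450976 -0.21319496  0.008     ]]
box [[0.49890345 0.36892274 0.051     ]
 [0.49282893 0.29212949 0.051     ]
 [0.38657348 0.30010846 0.051     ]
 [0.39250014 0.37622049 0.051     ]] ball [[0.41839761 0.34029564 0.09      ]]
```

```bash
python3 - <<'E'
from h import *
im=cv2.imread("pics/top0.png"); hsv=cv2.cvtColor(im,cv2.COLOR_BGR2HSV)
for r in (197,200,203,206,210): print([tuple(map(int,hsv[r,c])) for c in range(208,232,2)])
E
```

```text
[(30, 21, 156), (60, 58, 136), (59, 65, 137), (59, 65, 137), (58, 57, 125), (37, 23, 145), (56, 50, 137), (59, 60, 136), (59, 61, 138), (60, 60, 136), (35, 24, 129), (17, 21, 167)]
[(19, 26, 167), (28, 91, 168), (42, 41, 124), (55, 39, 123), (60, 60, 135), (60, 53, 135), (59, 61, 139), (31, 67, 122), (18, 102, 150), (21, 126, 217), (28, 27, 149), (18, 23, 170)]
[(18, 27, 171), (23, 120, 232), (33, 80, 131), (47, 39, 150), (11, 32, 165), (11, 36, 172), (11, 32, 166), (48, 43, 138), (45, 70, 143), (23, 126, 243), (30, 32, 152), (17, 22, 166)]
[(20, 28, 166), (22, 120, 232), (31, 82, 133), (41, 32, 158), (9, 36, 183), (9, 36, 182), (10, 35, 176), (47, 35, 146), (52, 65, 145), (22, 129, 230), (24, 35, 144), (17, 21, 167)]
[(19, 24, 171), (21, 118, 225), (29, 89, 175), (50, 38, 153), (18, 17, 231), (21, 7, 251), (18, 20, 229), (32, 23, 163), (50, 66, 143), (23, 127, 241), (24, 48, 150), (17, 22, 163)]
```

```bash
sed -i 's/(h\[...,0\]>20)&(h\[...,0\]<85)&(h\[...,1\]>75)/(h[...,0]>19)\&(h[...,0]<85)\&(h[...,1]>44)/' h.py
cat >> h.py <<'E'
def show_boards(im,z=.0032,win=(180,160,450,260)):
    for r,a in boards(im,win):
        c,L,W,v=rect_world(r,z)
        if 0.065<L<.088 and .036<W<.052:
            print("board px",np.round(r[0],1),"world",c.round(4),"LxW",round(L,4),round(W,4),"long axis deg from x",np.degrees(np.arctan2(v[1],v[0])).round(2))
        else: print("  other",np.round(r[0],1),c.round(3),round(L,4),round(W,4))
E
python3 - <<'E'
from h import *
show_boards(cv2.imread("pics/top0.png"))
E
```

```text
other [354.1 247.9] [ 0.371 -0.106] 0.0661 0.0542
  other [215.6 244.6] [0.373 0.222] 0.0575 0.0196
board px [262.4 214.6] world [0.4465 0.1121] LxW 0.0749 0.0465 long axis deg from x 5.45
board px [218.5 210.3] world [0.4552 0.2169] LxW 0.0743 0.0462 long axis deg from x 3.42
board px [307.  208.6] world [0.4624 0.0064] LxW 0.0749 0.0462 long axis deg from x 5.56
```

```bash
cat >> h.py <<'E'
def pose():
    s=manip.get_state(); w,x,y,z=s['ee_rot']; 
    from scipy.spatial.transform import Rotation as R
    M=R.from_quat([x,y,z,w]).as_matrix(); return s['position'],np.degrees(np.arctan2(M[1,0],M[0,0])),M,s
def to(p,h=None):
    P,hh,M,s=pose(); h=hh if h is None else h
    spin=(hh-h+180)%360-180; a=np.radians(h)
    d=np.array(p)-P
    print("t",round(s['clock'],1),"at",P.round(4),"guide",w2g(P).round(4),"h",round(hh,2),"| spin %.2f then slide x %.1f y %.1f z %.1f mm"%(spin,1e3*(d@[np.cos(a),np.sin(a),0]),1e3*(d@[np.sin(a),-np.cos(a),0]),-1e3*d[2]))
HG=-np.degrees(GA)
E
python3 - <<'E'
from h import *
print(HG,pose()[2].round(4)); p=g2w(-.098,-.115); print(p); to([*p,.1],HG)
E
```

```text
-2.309616807246244 [[ 9.682e-01  2.501e-01 -2.000e-04]
 [ 2.501e-01 -9.682e-01  1.600e-03]
 [ 2.000e-04 -1.600e-03 -1.000e+00]]
[ 0.50564517 -0.14845723]
t 0.1 at [ 0.1437 -0.5563  0.2305] guide [-0.4432 -0.5371] h 14.48 | spin 16.79 then slide x 345.2 y -422.1 z 130.5 mm
```

servo_tool:
  increments:
    - {"slide": [0, 0, 0], "spin": 8.4}
    - {"slide": [0, 0, 0], "spin": 8.4}
    - {"slide": [0.027, -0.033, 0]}
    - {"slide": [0.027, -0.033, 0]}
    - {"slide": [0.027, -0.033, 0]}
    - {"slide": [0.027, -0.033, 0]}
    - {"slide": [0.027, -0.033, 0]}
    - {"slide": [0.027, -0.033, 0]}
  hand: 0.5

```text
$.increments[2]: bad value
```

servo_tool:
  increments:
    - {"slide": [0.027, -0.033, 0.015]}
    - {"slide": [0.027, -0.033, 0.015]}
    - {"slide": [0.027, -0.033, 0.02]}
    - {"slide": [0.027, -0.033, 0.02]}
    - {"slide": [0.027, -0.033, 0.02]}
    - {"slide": [0.027, -0.033, 0.02]}
    - {"slide": [0, 0, 0]}

```text
$.increments[0]: bad value
```

```bash
python3 - <<'E'
from h import *
p=g2w(-.098,-.115); to([*p,.007],HG); print(manip.get_state()['width'])
E
```

```text
t 0.1 at [ 0.1437 -0.5563  0.2305] guide [-0.4432 -0.5371] h 14.48 | spin 16.79 then slide x 345.2 y -422.1 z 223.5 mm
0.08515909722965975
```

Every row needs both fields.

servo_tool:
  increments:
    - {"slide": [0, 0, 0], "spin": 8.4}
    - {"slide": [0, 0, 0], "spin": 8.4}
    - {"slide": [0.027, -0.033, 0], "spin": 0}
    - {"slide": [0.027, -0.033, 0], "spin": 0}
    - {"slide": [0.027, -0.033, 0], "spin": 0}
    - {"slide": [0.027, -0.033, 0], "spin": 0}
    - {"slide": [0.027, -0.033, 0], "spin": 0}
    - {"slide": [0.027, -0.033, 0], "spin": 0}
  hand: 0.5

```text
clock: 0.9
position: [0.3144, -0.3638, 0.231]
ee_rot: [-0.0, 1.0, -0.02, -0.0]
contact_force: [0.9, 0.0, 0.3]
width: 0.0427
```

servo_tool:
  increments:
    - {"slide": [0.027, -0.033, 0.015], "spin": 0}
    - {"slide": [0.027, -0.033, 0.015], "spin": 0}
    - {"slide": [0.027, -0.033, 0.02], "spin": 0}
    - {"slide": [0.027, -0.033, 0.02], "spin": 0}
    - {"slide": [0.027, -0.033, 0.02], "spin": 0}
    - {"slide": [0.027, -0.033, 0.02], "spin": 0}
    - {"slide": [0, 0, 0], "spin": 0}

```text
clock: 1.6
position: [0.4843, -0.1696, 0.1184]
ee_rot: [-0.002, 1.0, -0.018, -0.002]
contact_force: [-0.4, -0.3, -0.1]
width: 0.0429
```

```bash
python3 - <<'E'
from h import *
p=g2w(-.098,-.115); to([*p,.007],HG); print(manip.get_state()['width'])
E
```

```text
t 1.6 at [ 0.4843 -0.1696  0.1184] guide [-0.1184 -0.137 ] h -2.03 | spin 0.28 then slide x 20.4 y -22.0 z 111.4 mm
0.04289360699466117
```

servo_tool:
  increments:
    - {"slide": [0.02, -0.022, 0.02], "spin": 0.2}
    - {"slide": [0, 0, 0.03], "spin": 0}
    - {"slide": [0, 0, 0.03], "spin": 0}
    - {"slide": [0, 0, 0.024], "spin": 0}
    - {"slide": [0, 0, 0.006], "spin": 0}
    - {"slide": [0, 0, 0], "spin": 0}
    - {"slide": [0, 0, 0], "spin": 0}

```text
clock: 2.3
position: [0.5051, -0.1538, 0.0123]
ee_rot: [0.0, 1.0, -0.022, 0.001]
contact_force: [0.3, 0.1, 1.2]
width: 0.0428
```

```bash
python3 - <<'E'
from h import *
p=g2w(-.051,-.115); to([*p,.007],HG); s=manip.get_state();print(s['width'],s['contact_force'])
im=eyes.get_image("top"); crop(im,320,100,450,200,6,"pics/d1.png")
im=eyes.get_image("scene"); crop(im,150,250,290,360,5,"pics/d2.png")
E
```

```text
t 2.3 at [ 0.5051 -0.1538  0.0123] guide [-0.0983 -0.1204] h -2.54 | spin -0.23 then slide x 47.3 y -5.4 z 5.3 mm
0.042753175181103324 [0.25944825 0.14024247 1.15124593]
```

View pics/d1.png

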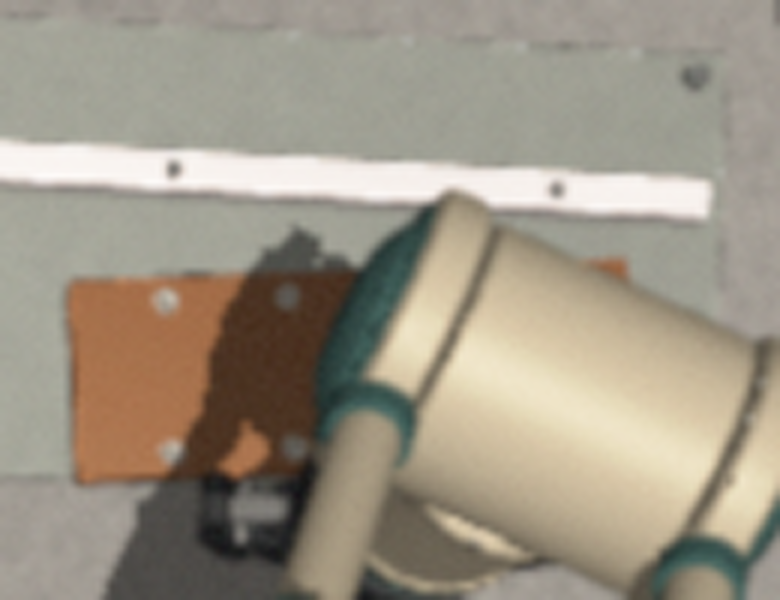

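View pics/d2.png

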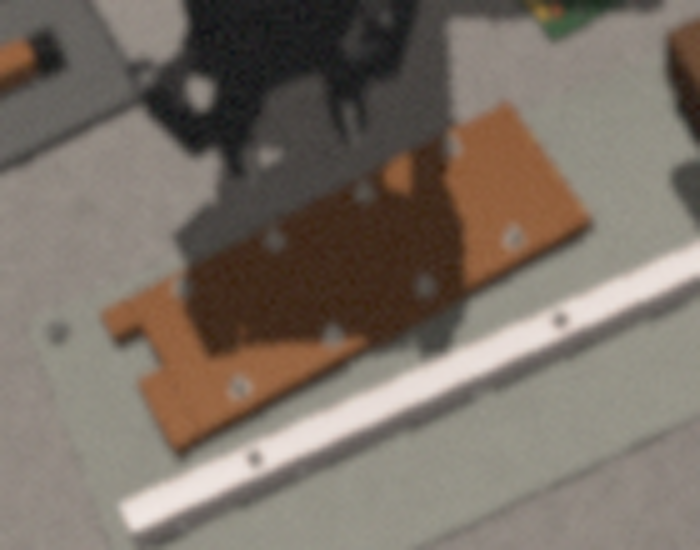

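servo_tool:
  increments:
    - {"slide": [0, -0.006, 0.005], "spin": 0}
    - {"slide": [0.008, 0, 0], "spin": 0}
    - {"slide": [0.006, 0, 0], "spin": 0}
    - {"slide": [0.006, 0, 0], "spin": 0}
    - {"slide": [0.006, 0, 0], "spin": 0}
    - {"slide": [0.006, 0, 0], "spin": 0}
    - {"slide": [0, 0, 0], "spin": 0}

```text
clock: 3.1
position: [0.5382, -0.1487, 0.0063]
ee_rot: [0.0, 1.0, -0.022, 0.001]
contact_force: [-0.6, -0.0, 0.0]
width: 0.0427
```

servo_tool:
  increments:
    - {"slide": [0.004, 0, 0], "spin": 0}
    - {"slide": [0.004, 0, 0], "spin": 0}
    - {"slide": [0.002, 0, 0], "spin": 0}
    - {"slide": [0, 0, 0], "spin": 0}

```text
clock: 3.5
position: [0.5476, -0.1491, 0.0063]
ee_rot: [0.0, 1.0, -0.022, 0.001]
contact_force: [-0.4, 0.6, -0.4]
width: 0.0427
```

```bash
python3 - <<'E'
from h import *
p=g2w(-.051,-.115); to([*p,.007],HG); s=manip.get_state();print(s['width'],s['contact_force'])
im=eyes.get_image("scene"); crop(im,150,250,290,360,5,"pics/d3.png")
E
```

```text
t 3.5 at [ 0.5476 -0.1491  0.0063] guide [-0.0561 -0.114 ] h -2.53 | spin -0.22 then slide x 5.1 y 1.0 z -0.7 mm
0.04269379238887363 [-0.42873636  0.60110364 -0.36779757]
```

View pics/d3.png

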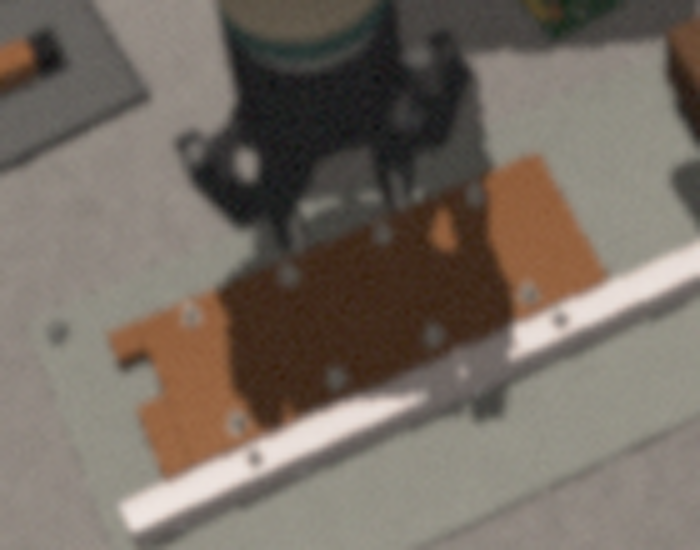

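Sled almost at the fence (the gap at the rear and front is nearly gone). I'll press on until force builds.

servo_tool:
  increments:
    - {"slide": [0.003, 0, 0], "spin": 0}
    - {"slide": [0.002, 0, 0], "spin": 0}
    - {"slide": [0.001, 0, 0], "spin": 0}
    - {"slide": [0, 0, 0], "spin": 0}

```text
clock: 3.95
position: [0.5515, -0.1491, 0.0063]
ee_rot: [0.0, 1.0, -0.022, -0.001]
contact_force: [-3.7, -1.5, 3.2]
width: 0.0428
```

servo_tool:
  increments:
    - {"slide": [0.001, 0, 0], "spin": 0}
    - {"slide": [0.001, 0, 0], "spin": 0}
    - {"slide": [0, 0, 0], "spin": 0}

```text
clock: 4.25
position: [0.5515, -0.149, 0.0062]
ee_rot: [-0.0, 1.0, -0.021, -0.003]
contact_force: [-9.0, -1.8, 5.9]
width: 0.0427
```

servo_tool:
  increments:
    - {"slide": [-0.02, 0, 0], "spin": 0}
    - {"slide": [-0.04, 0, -0.02], "spin": 0}
    - {"slide": [-0.02, 0.02, -0.04], "spin": 0}
    - {"slide": [-0.02, 0.03, -0.03], "spin": 0}
    - {"slide": [-0.035, 0.03, 0], "spin": 0}
    - {"slide": [-0.035, 0.03, 0], "spin": 0}
    - {"slide": [-0.03, 0.03, 0], "spin": 0}
    - {"slide": [-0.02, 0.03, 0], "spin": 0}

```text
clock: 5.05
position: [0.3264, -0.3107, 0.0969]
ee_rot: [0.001, 1.0, -0.022, 0.001]
contact_force: [1.0, -0.1, -0.3]
width: 0.0429
```

```bash
cat >> h.py <<'E'
def sled(im):
    f=4;x0,y0,x1,y1=215,115,440,192
    u=cv2.cvtColor(cv2.resize(im[y0:y1,x0:x1],None,fx=f,fy=f,interpolation=cv2.INTER_CUBIC),cv2.COLOR_BGR2HSV)
    m=((u[...,1]>100)&(u[...,0]<22)&(u[...,0]>9)&(u[...,2]>130)).astype(np.uint8); m=cv2.morphologyEx(m,cv2.MORPH_CLOSE,np.ones((25,25)))
    r,c=rectmask(m); R=cv2.minAreaRect(((c[:,0]+.5)/f-.5+[x0,y0]).astype(np.float32))
    c,L,W,v=rect_world(R,.016); print("sled world",c.round(4),"LxW",round(L,4),round(W,4),"guide",w2g(c).round(4),"skew deg",np.degrees(np.arctan2(v[0],v[1])-GA).round(2))
    m=((u[...,1]<75)&(u[...,2]>150)).astype(np.uint8)
    ins=cv2.erode(cv2.fillPoly(np.zeros(m.shape,np.uint8),[((cv2.boxPoints(R)-[x0,y0]+.5)*f-.5).astype(int)],1),np.ones((15,15)))
    n,lab,st,cen=cv2.connectedComponentsWithStats(m*ins)
    for i in range(1,n):
        if 60<st[i,4]<350:
            uv=(cen[i]+.5)/f-.5+[x0,y0]; p=cast("top",uv,.024)[0]; print("  pin",uv.round(1),st[i,4],p[:2].round(4),"guide",w2g(p).round(4))
E
python3 - <<'E'
from h import *
im=eyes.get_image("top"); cv2.imwrite("pics/t1.png",im); show_boards(im); sled(im); to([.4465,.1121,.1])
E
```

```text
other [354.  247.8] [ 0.371 -0.106] 0.0691 0.0548
  other [215.6 244.6] [0.373 0.222] 0.0574 0.0196
board px [262.4 214.6] world [0.4465 0.1121] LxW 0.0748 0.0466 long axis deg from x 5.54
board px [218.5 210.3] world [0.4551 0.2169] LxW 0.0746 0.0462 long axis deg from x 3.38
board px [307.  208.9] world [0.4617 0.0064] LxW 0.0753 0.0461 long axis deg from x 5.56
sled world [ 0.6019 -0.1645] LxW 0.2198 0.08 guide [-0.0012 -0.1271] skew deg 0.04
  pin [350.6 135.7] 180 [ 0.6343 -0.0931] guide [ 0.0283 -0.0545]
  pin [370.8 136.8] 176 [ 0.6324 -0.1405] guide [ 0.0284 -0.102 ]
  pin [391.3 138. ] 181 [ 0.6301 -0.1887] guide [ 0.028  -0.1502]
  pin [411.8 139.2] 132 [ 0.628  -0.2367] guide [ 0.0278 -0.1982]
  pin [349.3 160.9] 180 [ 0.5743 -0.0905] guide [-0.0317 -0.0544]
  pin [369.6 161.9] 161 [ 0.5728 -0.1382] guide [-0.0313 -0.102 ]
  pin [390.  163.1] 196 [ 0.5706 -0.1858] guide [-0.0316 -0.1497]
  pin [410.4 164.2] 186 [ 0.5688 -0.2336] guide [-0.0315 -0.1975]
t 5.1 at [ 0.3249 -0.3158  0.0971] guide [-0.2718 -0.2895] h -2.64 | spin 0.00 then slide x 101.7 y -433.1 z -2.9 mm
```

View pics/t1.png

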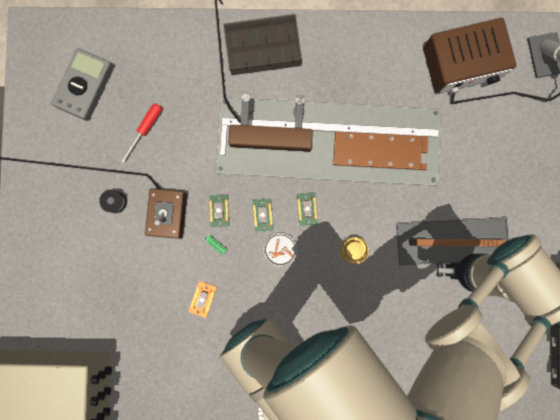

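```bash
python3 - <<'E'
from h import *
to([.4617,.0064,.06],5.56)
E
```

```text
t 5.1 at [ 0.3249 -0.3158  0.0971] guide [-0.2718 -0.2895] h -2.64 | spin -8.20 then slide x 167.3 y -307.4 z 37.1 mm
```

servo_tool:
  increments:
    - {"slide": [0, 0, 0], "spin": -8.2}
    - {"slide": [0.023, -0.044, 0], "spin": 0}
    - {"slide": [0.024, -0.044, 0], "spin": 0}
    - {"slide": [0.024, -0.044, 0], "spin": 0}
    - {"slide": [0.024, -0.044, 0], "spin": 0}
    - {"slide": [0.024, -0.044, 0], "spin": 0}
    - {"slide": [0.024, -0.044, 0.0], "spin": 0}
    - {"slide": [0.024, -0.043, 0.037], "spin": 0}

```text
clock: 5.9
position: [0.4653, 0.0059, 0.0693]
ee_rot: [0.001, 0.999, 0.05, 0.007]
contact_force: [0.6, -0.8, 0.5]
width: 0.0427
```

servo_tool:
  increments:
    - {"slide": [0, 0, 0], "spin": 0}
    - {"slide": [0, 0, 0], "spin": 0}

```text
clock: 6.1
position: [0.4599, 0.0047, 0.0658]
ee_rot: [0.0, 0.999, 0.051, 0.0]
contact_force: [0.9, -0.7, 0.1]
width: 0.043
```

```bash
python3 - <<'E'
from h import *
to([.4617,.0064,.006],5.56)
im=eyes.get_image("scene"); crop(im,210,180,330,270,6,"pics/e1.png")
E
```

```text
t 6.1 at [0.4599 0.0047 0.0658] guide [-0.1499  0.0362] h 5.84 | spin 0.28 then slide x 2.0 y -1.5 z 59.8 mm
```

View pics/e1.png

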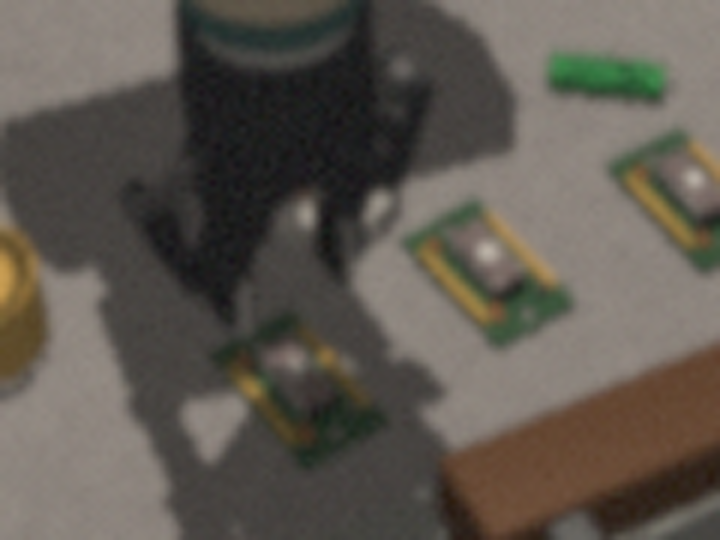

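servo_tool:
  increments:
    - {"slide": [0.002, -0.0015, 0.02], "spin": 0.2}
    - {"slide": [0, 0, 0.02], "spin": 0}
    - {"slide": [0, 0, 0.014], "spin": 0}
    - {"slide": [0, 0, 0.005], "spin": 0}
    - {"slide": [0, 0, 0], "spin": 0}

```text
clock: 6.65
position: [0.4612, 0.0042, 0.0074]
ee_rot: [0.0, 0.999, 0.047, 0.0]
contact_force: [-0.5, -0.8, 0.4]
width: 0.0429
```

servo_tool:
  increments:
    - {"slide": [0, 0, 0], "spin": 0}
    - {"slide": [0, 0, 0], "spin": 0}
    - {"slide": [0, 0, 0], "spin": 0}
    - {"slide": [0, 0, 0], "spin": 0}
    - {"slide": [0, 0, 0], "spin": 0}
  hand: 0.1
  newtons: 40

```text
clock: 7.15
position: [0.462, 0.0048, 0.0083]
ee_rot: [0.001, 0.999, 0.048, 0.001]
contact_force: [-0.2, -2.1, 5.4]
width: 0.0145
```

```bash
python3 - <<'E'
from h import *
to([.4617,.0064,.006],5.56)
im=eyes.get_image("scene"); crop(im,210,180,330,270,6,"pics/e2.png")
E
```

```text
t 7.2 at [0.462  0.0048 0.0083] guide [-0.1478  0.0364] h 5.52 | spin -0.04 then slide x -0.1 y -1.6 z 2.3 mm
```

View pics/e2.png

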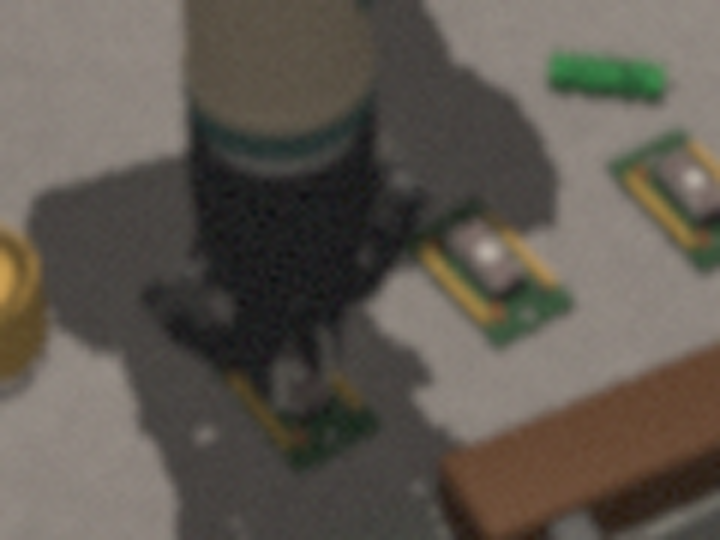

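servo_tool:
  increments:
    - {"slide": [0, 0, -0.01], "spin": 0}
    - {"slide": [0, 0, -0.02], "spin": 0}
    - {"slide": [0, 0, -0.03], "spin": 0}
    - {"slide": [0, 0, -0.02], "spin": 0}
    - {"slide": [0, 0, 0], "spin": 0}

```text
clock: 7.7
position: [0.4634, 0.0052, 0.0903]
ee_rot: [0.001, 0.999, 0.048, 0.003]
contact_force: [0.6, -0.1, -0.7]
width: 0.0146
```

```bash
python3 - <<'E'
from h import *
to([.6048,-.0922,.085],HG); print(pose()[3]['width'],pose()[3]['contact_force'])
im=eyes.get_image("scene"); crop(im,210,180,330,270,6,"pics/e3.png")
E
```

```text
t 7.7 at [0.4634 0.0052 0.0903] guide [-0.1464  0.0368] h 5.5 | spin 7.81 then slide x 145.2 y 91.6 z 5.3 mm
0.014551637684375937 [ 0.56111698 -0.12085644 -0.70149352]
```

View pics/e3.png

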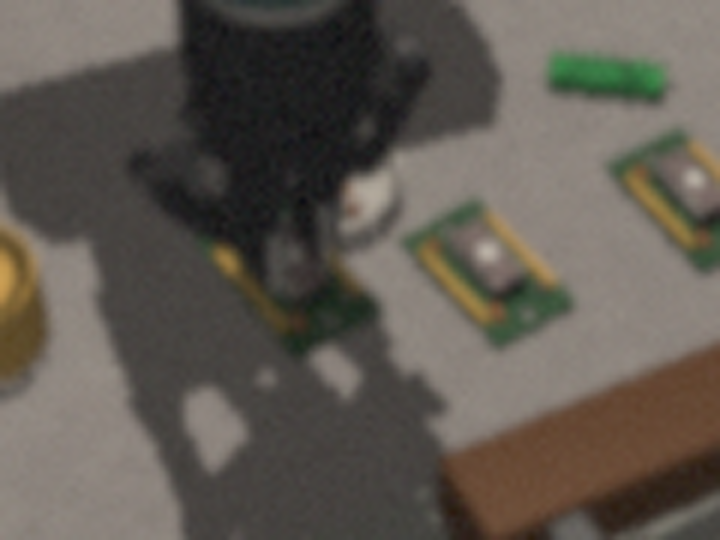

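servo_tool:
  increments:
    - {"slide": [0, 0, 0], "spin": 7.8}
    - {"slide": [0, 0.04, 0], "spin": 0}
    - {"slide": [0.02, 0.035, 0], "spin": 0}
    - {"slide": [0.04, 0.016, 0], "spin": 0}
    - {"slide": [0.045, 0, 0], "spin": 0}
    - {"slide": [0.04, 0, 0.005], "spin": 0}
    - {"slide": [0, 0, 0.02], "spin": 0}
    - {"slide": [0, 0, 0.01], "spin": 0}

```text
clock: 8.55
position: [0.6011, -0.091, 0.049]
ee_rot: [-0.001, 1.0, -0.02, -0.003]
contact_force: [-1.7, -0.2, -0.8]
width: 0.0145
```

servo_tool:
  increments:
    - {"slide": [0, 0, 0.01], "spin": 0}
    - {"slide": [0, 0, 0], "spin": 0}
    - {"slide": [0, 0, 0], "spin": 0}

```text
clock: 8.85
position: [0.6015, -0.0913, 0.0422]
ee_rot: [-0.0, 1.0, -0.02, -0.0]
contact_force: [-0.3, -0.4, -0.5]
width: 0.0145
```

```bash
python3 - <<'E'
from h import *
to([.6045,-.0922,.025],HG); print(pose()[3]['width'],pose()[3]['contact_force'])
im=eyes.get_image("scene"); cv2.imwrite("pics/s4.png",im); crop(im,190,250,310,340,6,"pics/e4.png")
E
```

```text
t 8.8 at [ 0.6015 -0.0913  0.0422] guide [-0.0046 -0.0541] h -2.32 | spin -0.01 then slide x 3.1 y 0.7 z 17.2 mm
0.014491514335971864 [-0.26080599 -0.3869436  -0.53297461]
```

View pics/e4.png

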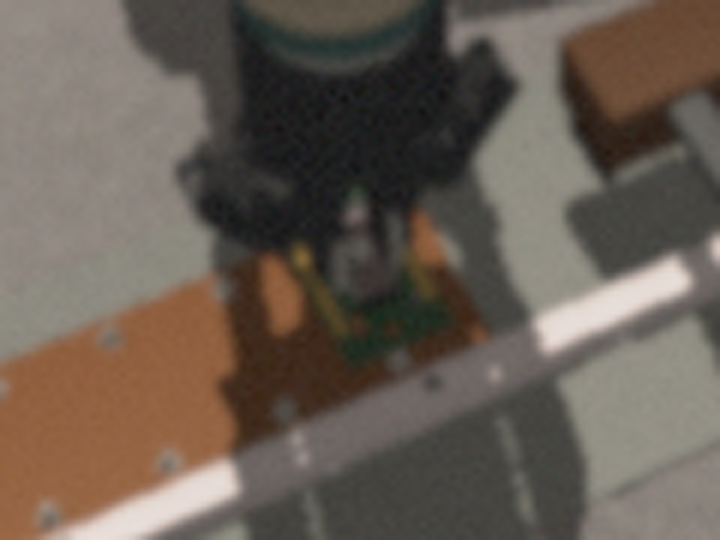

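```bash
python3 - <<'E'
from h import *
print(cast("scene",[(255.8,304.2)],.037), cast("scene",[(256.3,309.2)],.025)) 
# all far-row pins in the scene vs top
print(cast("scene",np.array([(285,410),(167,463),(48,515),(110,335)])/6+[190,250],.025))
P,h,M,s=pose(); b=P[:2]+.03*M[:2,0]; print("expected hole",b, proj("scene",[[*b,.037]]))
for c in [(-38,-22),(38,-22),(38,22),(-38,22)]:
    q=P[:2]+c[0]/1e3*M[:2,0]+c[1]/1e3*M[:2,1]; print(((proj("scene",[[*q,.0375]])-[190,250])*6).round())
E
```

```text
[[ 0.63043754 -0.09147455  0.037     ]] [[ 0.63631534 -0.09368162  0.025     ]]
[[ 0.63600465 -0.14180198  0.025     ]
 [ 0.63408526 -0.189977    0.025     ]
 [ 0.63166959 -0.23704254  0.025     ]
 [ 0.57424473 -0.18659238  0.025     ]]
expected hole [ 0.63200373 -0.09268845] [[255.64906014 304.95758918]]
[[371. 172.]]
[[455. 323.]]
[[350. 369.]]
[[269. 215.]]
```

servo_tool:
  increments:
    - {"slide": [0.0035, 0.001, 0.005], "spin": 0}
    - {"slide": [0, 0, 0.004], "spin": 0}
    - {"slide": [0, 0, 0], "spin": 0}

```text
clock: 9.2
position: [0.6055, -0.0927, 0.0329]
ee_rot: [-0.0, 1.0, -0.02, -0.0]
contact_force: [0.1, -0.3, -0.3]
width: 0.0157
```

servo_tool:
  increments:
    - {"slide": [0, 0, 0.003], "spin": 0}
    - {"slide": [0, 0, 0.002], "spin": 0}
    - {"slide": [0, 0, 0], "spin": 0}

```text
clock: 9.5
position: [0.6054, -0.0926, 0.0279]
ee_rot: [-0.0, 1.0, -0.02, -0.0]
contact_force: [-0.7, -0.3, -1.0]
width: 0.0143
```

```bash
python3 - <<'E'
from h import *
to([.6045,-.0922,.025],HG); print(pose()[3]['width'],pose()[3]['contact_force'])
im=eyes.get_image("scene"); crop(im,190,250,310,340,6,"pics/e5.png")
E
```

```text
t 9.5 at [ 0.6054 -0.0926  0.0279] guide [-0.0005 -0.0551] h -2.31 | spin -0.01 then slide x -0.9 y -0.3 z 2.9 mm
0.014278523305679778 [-0.66365505 -0.25628756 -1.01743276]
```

View pics/e5.png

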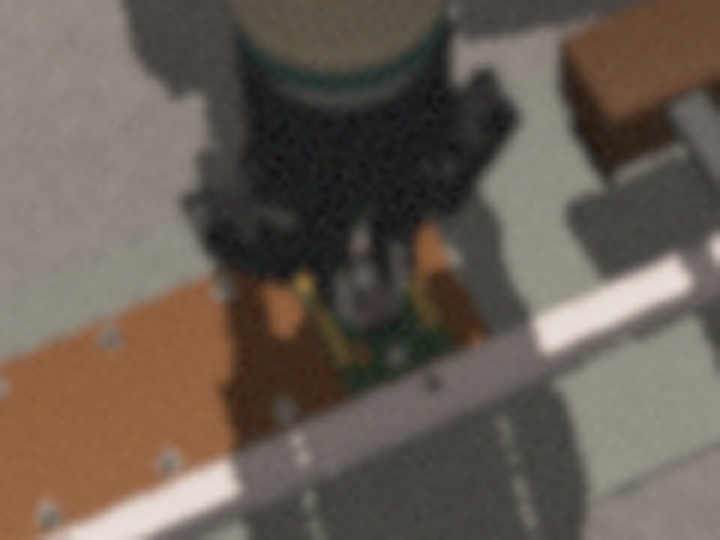

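servo_tool:
  increments:
    - {"slide": [0, 0, 0.002], "spin": 0}
    - {"slide": [0, 0, 0.002], "spin": 0}
    - {"slide": [0, 0, 0.001], "spin": 0}
    - {"slide": [0, 0, 0], "spin": 0}

```text
clock: 9.95
position: [0.6059, -0.0927, 0.0244]
ee_rot: [0.0, 1.0, -0.02, 0.0]
contact_force: [-1.6, 0.4, 6.3]
width: 0.014
```

servo_tool:
  increments:
    - {"slide": [0, 0, 0.001], "spin": 0}
    - {"slide": [0, 0, 0.001], "spin": 0}
    - {"slide": [0, 0, 0], "spin": 0}

```text
clock: 10.25
position: [0.6059, -0.0927, 0.0243]
ee_rot: [0.0, 1.0, -0.02, 0.001]
contact_force: [-5.6, 1.5, 17.6]
width: 0.0143
```

servo_tool:
  increments:
    - {"slide": [0, 0, -0.0015], "spin": 0}
    - {"slide": [0, 0, 0], "spin": 0}
    - {"slide": [0, 0, 0], "spin": 0}
    - {"slide": [0, 0, -0.01], "spin": 0}
    - {"slide": [0, 0, -0.03], "spin": 0}
    - {"slide": [0, 0, -0.03], "spin": 0}
    - {"slide": [-0.03, 0, 0], "spin": 0}
    - {"slide": [-0.04, 0, 0], "spin": 0}
  hand: 0.4

```text
clock: 11.05
position: [0.538, -0.0905, 0.0943]
ee_rot: [0.001, 1.0, -0.02, 0.003]
contact_force: [-0.9, 0.6, -0.2]
width: 0.0345
```

```bash
python3 - <<'E'
from h import *
to([.4465,.1121,.06],5.5)
im=eyes.get_image("scene"); crop(im,190,230,310,340,5,"pics/e6.png")
im=eyes.get_image("top"); cv2.imwrite("pics/t6.png",im); show_boards(im);sled(im)
E
```

```text
t 11.1 at [ 0.538  -0.0905  0.0943] guide [-0.068  -0.0558] h -2.29 | spin -7.79 then slide x -71.6 y -210.4 z 34.3 mm
  other [215.7 244.6] [0.373 0.222] 0.0573 0.0196
board px [262.4 214.6] world [0.4464 0.1122] LxW 0.0749 0.0463 long axis deg from x 4.54
board px [218.5 210.3] world [0.455  0.2169] LxW 0.0746 0.0463 long axis deg from x 3.42
  other [368.1 209.5] [ 0.463 -0.138] 0.2631 0.237
sled world [0.6265 0.0971] LxW 0.1917 0.0296 guide [0.0129 0.1353] skew deg 0.16
```

View pics/e6.png

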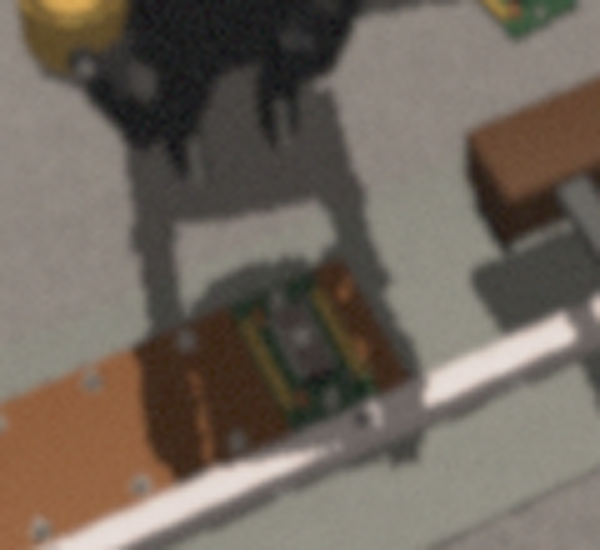

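View pics/t6.png

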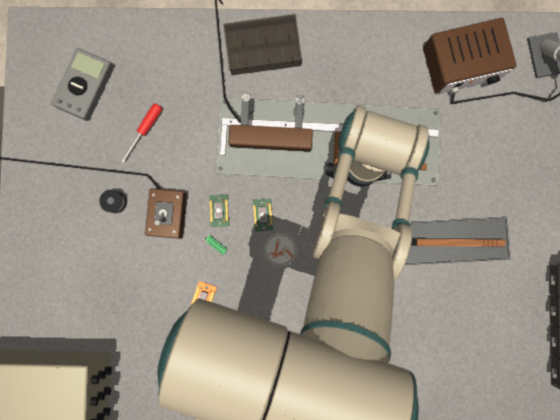

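servo_tool:
  increments:
    - {"slide": [0, 0, 0], "spin": -7.7}
    - {"slide": [-0.026, -0.035, 0], "spin": 0}
    - {"slide": [-0.026, -0.035, 0], "spin": 0}
    - {"slide": [-0.02, -0.04, 0], "spin": 0}
    - {"slide": [0, -0.045, 0], "spin": 0}
    - {"slide": [0, -0.045, 0], "spin": 0}
    - {"slide": [0, -0.01, 0.03], "spin": 0}
    - {"slide": [0, 0, 0], "spin": 0}

```text
clock: 11.95
position: [0.4422, 0.1141, 0.061]
ee_rot: [0.0, 0.999, 0.049, -0.003]
contact_force: [-1.7, 0.1, 0.4]
width: 0.0344
```

```bash
python3 - <<'E'
from h import *
to([.4465,.1121,.0085],5.3)
E
```

```text
t 11.9 at [0.4422 0.1141 0.061 ] guide [-0.172   0.1447] h 5.58 | spin 0.28 then slide x 4.1 y 2.3 z 52.5 mm
```

servo_tool:
  increments:
    - {"slide": [0.0035, 0.0015, 0.02], "spin": 0}
    - {"slide": [0, 0, 0.02], "spin": 0}
    - {"slide": [0, 0, 0.008], "spin": 0}
    - {"slide": [0, 0, 0.004], "spin": 0}
    - {"slide": [0, 0, 0], "spin": 0}
    - {"slide": [0, 0, 0], "spin": 0}

```text
clock: 12.55
position: [0.4488, 0.1111, 0.0114]
ee_rot: [0.0, 0.999, 0.047, 0.001]
contact_force: [0.1, -0.3, -0.3]
width: 0.0341
```

```bash
python3 - <<'E'
from h import *
to([.4465,.1121,.0085],5.3)
E
```

```text
t 12.6 at [0.4488 0.1111 0.0114] guide [-0.1653  0.1421] h 5.36 | spin 0.06 then slide x -2.2 y -1.2 z 2.9 mm
```

servo_tool:
  increments:
    - {"slide": [-0.002, -0.001, 0.002], "spin": 0}
    - {"slide": [0, 0, 0], "spin": 0}
    - {"slide": [0, 0, 0], "spin": 0}

```text
clock: 12.85
position: [0.4459, 0.1122, 0.009]
ee_rot: [0.0, 0.999, 0.047, 0.0]
contact_force: [0.7, 0.6, -0.3]
width: 0.034
```

servo_tool:
  increments:
    - {"slide": [0, 0, 0], "spin": 0}
    - {"slide": [0, 0, 0], "spin": 0}
    - {"slide": [0, 0, 0], "spin": 0}
    - {"slide": [0, 0, 0], "spin": 0}
    - {"slide": [0, 0, 0], "spin": 0}
  hand: 0.1
  newtons: 40

```text
clock: 13.35
position: [0.4462, 0.1122, 0.0091]
ee_rot: [0.0, 0.999, 0.047, 0.0]
contact_force: [-0.5, -0.3, 6.3]
width: 0.0147
```

servo_tool:
  increments:
    - {"slide": [0, 0, -0.01], "spin": 0}
    - {"slide": [0, 0, -0.02], "spin": 0}
    - {"slide": [0, 0, -0.03], "spin": 0}
    - {"slide": [0, 0, -0.02], "spin": 0}
    - {"slide": [0, 0, 0], "spin": 0}
    - {"slide": [0, 0, 0], "spin": 0}

```text
clock: 13.95
position: [0.4458, 0.1121, 0.0888]
ee_rot: [0.0, 0.999, 0.047, 0.0]
contact_force: [-1.0, -0.1, -1.5]
width: 0.0147
```

```bash
python3 - <<'E'
from h import *
to([.6037,-.1405,.0425],HG)
im=eyes.get_image("scene"); crop(im,240,170,360,270,6,"pics/e7.png")
E
```

```text
t 13.9 at [0.4458 0.1121 0.0888] guide [-0.1683  0.143 ] h 5.39 | spin 7.70 then slide x 167.9 y 246.1 z 46.3 mm
```

View pics/e7.png

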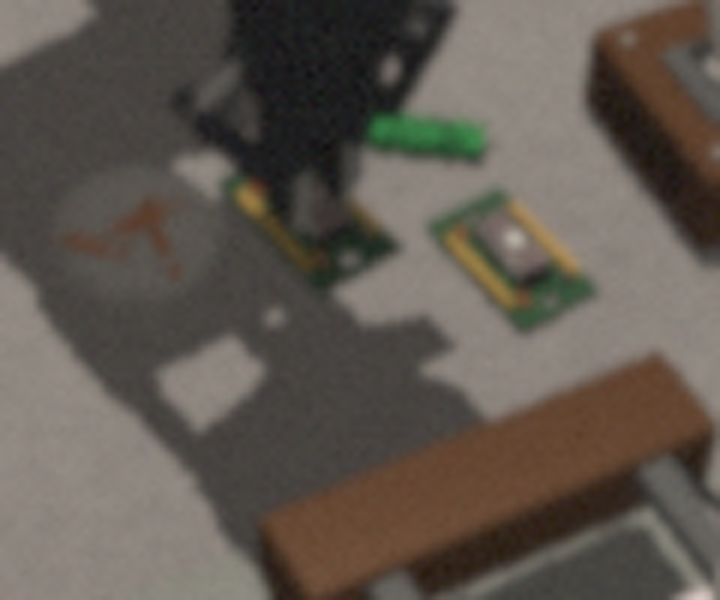

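servo_tool:
  increments:
    - {"slide": [0, 0, 0], "spin": 7.7}
    - {"slide": [0, 0.045, 0], "spin": 0}
    - {"slide": [0, 0.045, 0], "spin": 0}
    - {"slide": [0.015, 0.045, 0], "spin": 0}
    - {"slide": [0.025, 0.04, 0], "spin": 0}
    - {"slide": [0.03, 0.035, 0], "spin": 0}
    - {"slide": [0.03, 0.036, 0], "spin": 0}
    - {"slide": [0.045, 0, 0], "spin": 0}

```text
clock: 14.8
position: [0.5795, -0.1441, 0.0868]
ee_rot: [0.001, 1.0, -0.023, -0.002]
contact_force: [0.8, -0.3, -0.5]
width: 0.0151
```

servo_tool:
  increments:
    - {"slide": [0.023, 0, 0.02], "spin": 0}
    - {"slide": [0, 0, 0.026], "spin": 0}
    - {"slide": [0, 0, 0], "spin": 0}
    - {"slide": [0, 0, 0], "spin": 0}
    - {"slide": [0, 0, 0], "spin": 0}

```text
clock: 15.3
position: [0.6037, -0.1404, 0.0433]
ee_rot: [0.0, 1.0, -0.02, 0.0]
contact_force: [1.2, -0.3, -0.2]
width: 0.0146
```

```bash
python3 - <<'E'
from h import *
to([.6037,-.1405,.0255],HG)
im=eyes.get_image("scene"); crop(im,170,250,290,350,6,"pics/e8.png")
E
```

```text
t 15.3 at [ 0.6037 -0.1404  0.0433] guide [-0.0003 -0.103 ] h -2.31 | spin -0.00 then slide x -0.0 y 0.1 z 17.8 mm
```

View pics/e8.png

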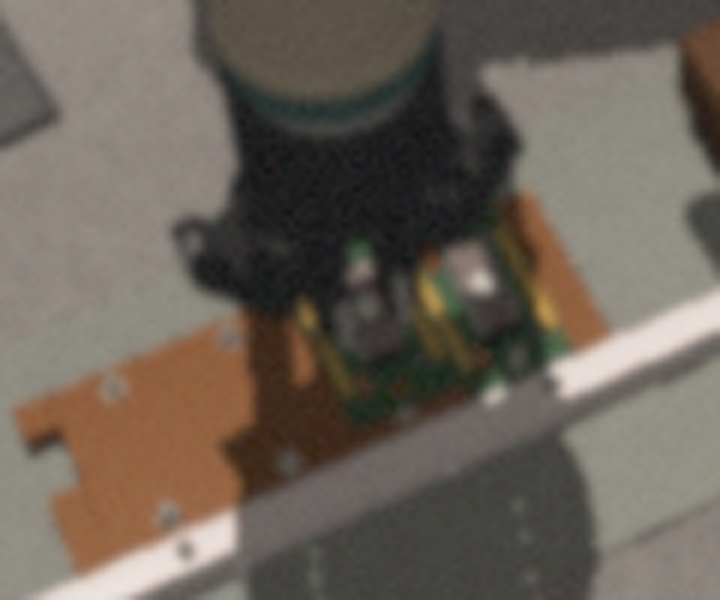

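Aligned over nest_2, with the pin at (405,408) below the board's far hole. Lowering.

servo_tool:
  increments:
    - {"slide": [0, 0, 0.006], "spin": 0}
    - {"slide": [0, 0, 0.004], "spin": 0}
    - {"slide": [0, 0, 0.003], "spin": 0}
    - {"slide": [0, 0, 0.002], "spin": 0}
    - {"slide": [0, 0, 0], "spin": 0}

```text
clock: 15.85
position: [0.6036, -0.1404, 0.0274]
ee_rot: [-0.0, 1.0, -0.02, -0.0]
contact_force: [-0.3, -0.7, -0.1]
width: 0.0145
```

servo_tool:
  increments:
    - {"slide": [0, 0, 0.002], "spin": 0}
    - {"slide": [0, 0, 0.001], "spin": 0}
    - {"slide": [0, 0, 0.001], "spin": 0}
    - {"slide": [0, 0, 0], "spin": 0}

```text
clock: 16.25
position: [0.604, -0.1405, 0.0251]
ee_rot: [0.0, 1.0, -0.02, 0.0]
contact_force: [-1.7, 1.5, 6.9]
width: 0.0147
```

servo_tool:
  increments:
    - {"slide": [0, 0, -0.001], "spin": 0}
    - {"slide": [0, 0, 0], "spin": 0}
    - {"slide": [0, 0, 0], "spin": 0}
    - {"slide": [0, 0, -0.01], "spin": 0}
    - {"slide": [0, 0, -0.03], "spin": 0}
    - {"slide": [0, 0, -0.03], "spin": 0}
    - {"slide": [-0.03, 0, 0], "spin": 0}
    - {"slide": [-0.04, 0, 0], "spin": 0}
  hand: 0.38

```text
clock: 17.05
position: [0.536, -0.1385, 0.0966]
ee_rot: [0.001, 1.0, -0.02, 0.003]
contact_force: [-0.6, -0.1, -0.4]
width: 0.0325
```

```bash
python3 - <<'E'
from h import *
im=eyes.get_image("scene"); crop(im,170,230,290,350,5,"pics/e9.png")
im=eyes.get_image("top"); cv2.imwrite("pics/t9.png",im); show_boards(im)
to([.455,.2169,.06],3.4)
E
```

```text
other [215.7 244.6] [0.373 0.222] 0.0572 0.0196
board px [218.5 210.3] world [0.4551 0.2169] LxW 0.0745 0.0463 long axis deg from x 3.46
  other [393.6 209.5] [ 0.464 -0.199] 0.2652 0.2368
t 17.1 at [ 0.5275 -0.1359  0.0947] guide [-0.0767 -0.1016] h -2.34 | spin -5.74 then slide x -51.4 y -356.5 z 34.7 mm
```

View pics/e9.png

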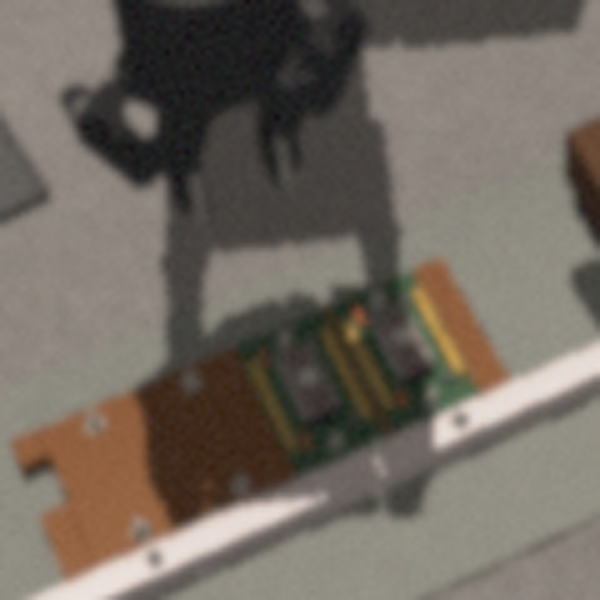

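servo_tool:
  increments:
    - {"slide": [0, 0, 0], "spin": -5.7}
    - {"slide": [-0.03, -0.035, 0], "spin": 0}
    - {"slide": [-0.021, -0.042, 0], "spin": 0}
    - {"slide": [0, -0.046, 0], "spin": 0}
    - {"slide": [0, -0.046, 0], "spin": 0}
    - {"slide": [0, -0.046, 0], "spin": 0}
    - {"slide": [0, -0.046, 0], "spin": 0}
    - {"slide": [0, -0.046, 0], "spin": 0}

```text
clock: 17.95
position: [0.4653, 0.1679, 0.0955]
ee_rot: [-0.0, 1.0, 0.029, 0.001]
contact_force: [0.3, -0.2, -0.1]
width: 0.0327
```

servo_tool:
  increments:
    - {"slide": [0, -0.046, 0], "spin": 0}
    - {"slide": [0, 0, 0.03], "spin": 0}
    - {"slide": [0, 0, 0], "spin": 0}
    - {"slide": [0, 0, 0], "spin": 0}
    - {"slide": [0, 0, 0], "spin": 0}

```text
clock: 18.45
position: [0.4631, 0.2112, 0.0656]
ee_rot: [-0.0, 1.0, 0.029, 0.001]
contact_force: [0.4, 0.2, -1.3]
width: 0.0323
```

```bash
python3 - <<'E'
from h import *
to([.4551,.2169,.0085],3.45)
E
```

```text
t 18.4 at [0.4631 0.2112 0.0656] guide [-0.155   0.2426] h 3.31 | spin -0.14 then slide x -7.6 y -6.2 z 57.1 mm
```

servo_tool:
  increments:
    - {"slide": [-0.008, -0.006, 0.01], "spin": 0}
    - {"slide": [0, 0, 0.02], "spin": 0}
    - {"slide": [0, 0, 0.016], "spin": 0}
    - {"slide": [0, 0, 0.006], "spin": 0}
    - {"slide": [0, 0, 0], "spin": 0}
    - {"slide": [0, 0, 0], "spin": 0}
    - {"slide": [0, 0, 0], "spin": 0}

```text
clock: 19.15
position: [0.4545, 0.2174, 0.0135]
ee_rot: [-0.0, 1.0, 0.029, 0.001]
contact_force: [0.5, 0.6, 0.2]
width: 0.0326
```

```bash
python3 - <<'E'
from h import *
to([.4551,.2169,.0085],3.45)
E
```

```text
t 19.1 at [0.4545 0.2174 0.0135] guide [-0.1638  0.2485] h 3.37 | spin -0.08 then slide x 0.6 y 0.5 z 5.0 mm
```

servo_tool:
  increments:
    - {"slide": [0.0005, 0.0005, 0.004], "spin": 0}
    - {"slide": [0, 0, 0], "spin": 0}
    - {"slide": [0, 0, 0], "spin": 0}

```text
clock: 19.45
position: [0.4544, 0.2168, 0.0088]
ee_rot: [0.0, 1.0, 0.03, 0.0]
contact_force: [-0.4, -0.2, -0.7]
width: 0.0324
```

servo_tool:
  increments:
    - {"slide": [0, 0, 0], "spin": 0}
    - {"slide": [0, 0, 0], "spin": 0}
    - {"slide": [0, 0, 0], "spin": 0}
    - {"slide": [0, 0, 0], "spin": 0}
    - {"slide": [0, 0, 0], "spin": 0}
  hand: 0.1
  newtons: 40

```text
clock: 19.95
position: [0.4546, 0.2169, 0.009]
ee_rot: [-0.0, 1.0, 0.03, 0.0]
contact_force: [-0.7, -0.5, 3.2]
width: 0.0144
```

servo_tool:
  increments:
    - {"slide": [0, 0, -0.01], "spin": 0}
    - {"slide": [0, 0, -0.02], "spin": 0}
    - {"slide": [0, 0, -0.03], "spin": 0}
    - {"slide": [0, 0, -0.02], "spin": 0}
    - {"slide": [0, 0, 0], "spin": 0}
    - {"slide": [0, 0, 0], "spin": 0}

```text
clock: 20.55
position: [0.4542, 0.2167, 0.0889]
ee_rot: [-0.0, 1.0, 0.03, 0.0]
contact_force: [-0.7, -0.5, 0.0]
width: 0.0144
```

```bash
python3 - <<'E'
from h import *
to([.6018,-.1884,.0435],HG)
im=eyes.get_image("scene"); crop(im,270,150,390,250,6,"pics/f1.png")
E
```

```text
t 20.6 at [0.4542 0.2167 0.0889] guide [-0.1641  0.2478] h 3.39 | spin 5.70 then slide x 163.8 y 398.9 z 45.4 mm
```

View pics/f1.png

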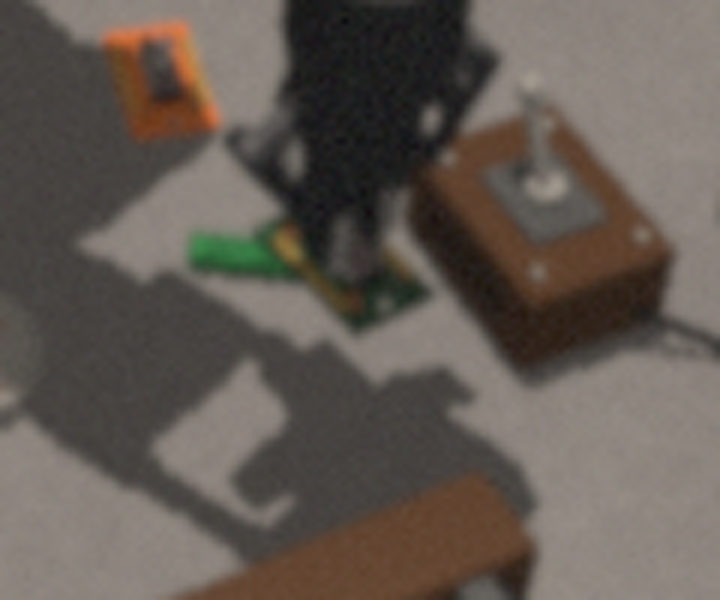

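servo_tool:
  increments:
    - {"slide": [0, 0.02, 0], "spin": 5.7}
    - {"slide": [0, 0.046, 0], "spin": 0}
    - {"slide": [0, 0.046, 0], "spin": 0}
    - {"slide": [0, 0.046, 0], "spin": 0}
    - {"slide": [0, 0.046, 0], "spin": 0}
    - {"slide": [0, 0.046, 0], "spin": 0}
    - {"slide": [0, 0.046, 0], "spin": 0}
    - {"slide": [0.02, 0.04, 0], "spin": 0}

```text
clock: 21.4
position: [0.4587, -0.1206, 0.0871]
ee_rot: [-0.001, 1.0, -0.021, -0.003]
contact_force: [1.2, 0.2, -0.4]
width: 0.0144
```

servo_tool:
  increments:
    - {"slide": [0.03, 0.035, 0], "spin": 0}
    - {"slide": [0.035, 0.028, 0], "spin": 0}
    - {"slide": [0.045, 0, 0], "spin": 0}
    - {"slide": [0.034, 0, 0.02], "spin": 0}
    - {"slide": [0, 0, 0.025], "spin": 0}
    - {"slide": [0, 0, 0], "spin": 0}
    - {"slide": [0, 0, 0], "spin": 0}
    - {"slide": [0, 0, 0], "spin": 0}

```text
clock: 22.2
position: [0.6037, -0.1884, 0.0442]
ee_rot: [0.0, 1.0, -0.02, -0.0]
contact_force: [0.2, -1.0, -0.2]
width: 0.0145
```

```bash
python3 - <<'E'
from h import *
to([.6018,-.1884,.0255],HG)
im=eyes.get_image("scene"); crop(im,160,260,280,360,6,"pics/f2.png")
E
```

```text
t 22.2 at [ 0.6037 -0.1884  0.0442] guide [ 0.0016 -0.151 ] h -2.32 | spin -0.01 then slide x -1.9 y 0.0 z 18.7 mm
```

View pics/f2.png

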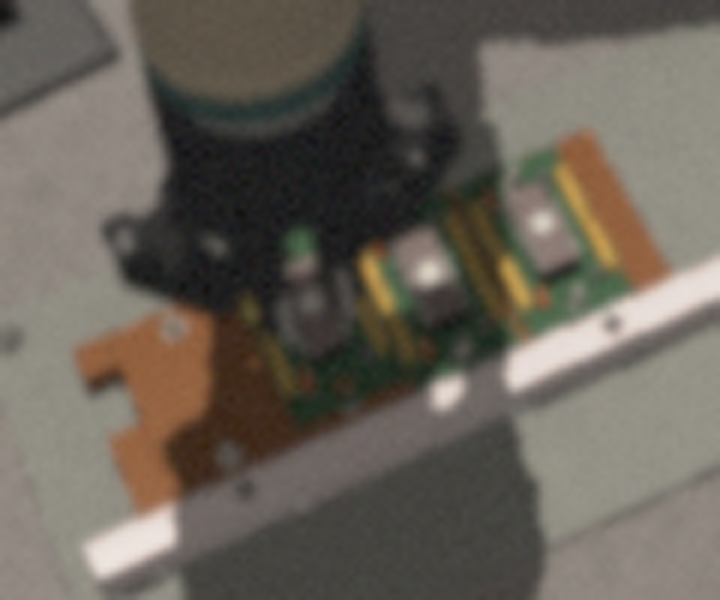

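servo_tool:
  increments:
    - {"slide": [-0.0022, 0, 0.006], "spin": 0}
    - {"slide": [0, 0, 0.004], "spin": 0}
    - {"slide": [0, 0, 0.003], "spin": 0}
    - {"slide": [0, 0, 0.002], "spin": 0}
    - {"slide": [0, 0, 0], "spin": 0}

```text
clock: 22.75
position: [0.6017, -0.1883, 0.0284]
ee_rot: [-0.0, 1.0, -0.02, -0.0]
contact_force: [-0.1, -1.0, -1.0]
width: 0.0146
```

servo_tool:
  increments:
    - {"slide": [0, 0, 0.002], "spin": 0}
    - {"slide": [0, 0, 0.001], "spin": 0}
    - {"slide": [0, 0, 0.001], "spin": 0}
    - {"slide": [0, 0, 0.001], "spin": 0}
    - {"slide": [0, 0, 0], "spin": 0}

```text
clock: 23.25
position: [0.6019, -0.1884, 0.025]
ee_rot: [0.0, 1.0, -0.02, 0.0]
contact_force: [-2.6, 1.0, 6.9]
width: 0.0147
```

Seated. Now I'll release and retreat towards the tray.

servo_tool:
  increments:
    - {"slide": [0, 0, -0.001], "spin": 0}
    - {"slide": [0, 0, 0], "spin": 0}
    - {"slide": [0, 0, 0], "spin": 0}
    - {"slide": [0, 0, -0.01], "spin": 0}
    - {"slide": [0, 0, -0.03], "spin": 0}
    - {"slide": [0, 0, -0.03], "spin": 0}
    - {"slide": [-0.03, 0, -0.02], "spin": 0}
    - {"slide": [-0.04, 0, 0], "spin": 0}
  hand: 0.38

```text
clock: 24.05
position: [0.5353, -0.1871, 0.1186]
ee_rot: [0.002, 1.0, -0.02, 0.004]
contact_force: [0.4, -1.2, 0.1]
width: 0.0325
```

servo_tool:
  increments:
    - {"slide": [-0.045, 0, 0], "spin": 0}
    - {"slide": [-0.045, 0, 0], "spin": 0}
    - {"slide": [-0.045, 0.02, 0], "spin": 0}
    - {"slide": [-0.03, 0.04, 0], "spin": 0}
    - {"slide": [-0.03, 0.04, 0], "spin": 0}
    - {"slide": [-0.03, 0.04, 0], "spin": 0}
    - {"slide": [-0.03, 0.04, 0], "spin": 0}
    - {"slide": [0, 0, 0], "spin": 0}

```text
clock: 24.85
position: [0.267, -0.3608, 0.1159]
ee_rot: [0.003, 1.0, -0.024, 0.0]
contact_force: [0.4, -0.2, 0.1]
width: 0.0325
```

```bash
python3 - <<'E'
from h import *
im=eyes.get_image("scene"); crop(im,60,230,290,350,3,"pics/f3s.png")
im=eyes.get_image("top"); cv2.imwrite("pics/f3.png",im)
crop(im,320,110,520,270,4,"pics/f3c.png")
show_boards(im,.0192,(320,110,440,190)); sled(im); to([.388,-.35,.1],HG)
E
```

```text
other [370.9 149.3] [ 0.604 -0.142] 0.1403 0.0781
sled world [0.6293 0.0971] LxW 0.1918 0.0355 guide [0.0157 0.1353] skew deg 0.14
t 24.9 at [ 0.2691 -0.3561  0.1152] guide [-0.3259 -0.332 ] h -2.53 | spin -0.22 then slide x 118.5 y -10.9 z 15.2 mm
```

View pics/f3s.png

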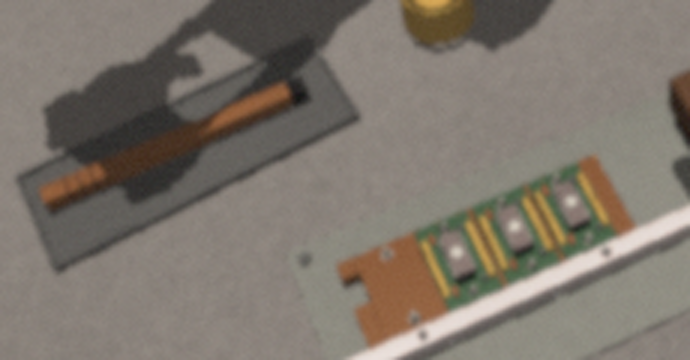

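View pics/f3c.png

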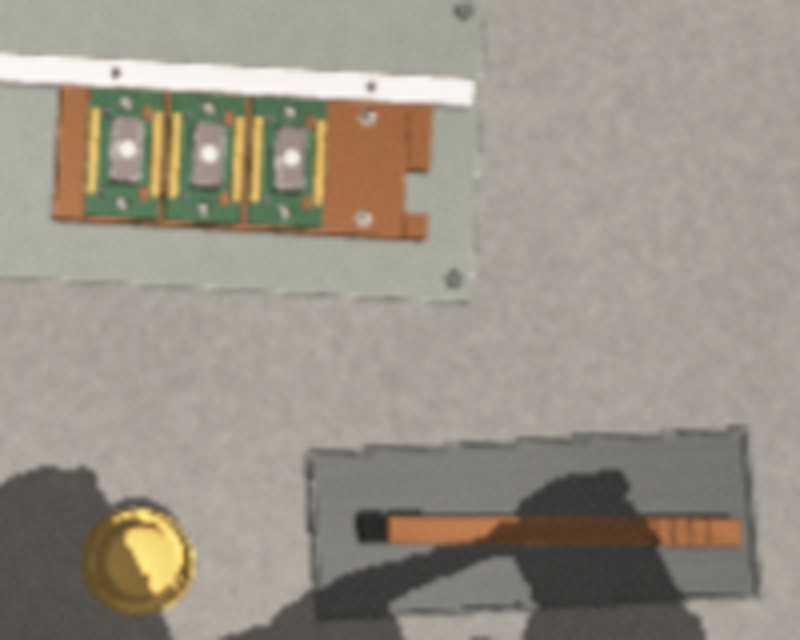

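```bash
python3 - <<'E'
from h import *
im=cv2.imread("pics/f3.png")
print(pose()[3]['qpos'].round(3))
print(cast("top",[(410.3,241.5),(505.5,242.9)],.019))
to([.388,-.32,.1],90);to([.388,-.32,.1],-90)
E
```

```text
[-1.08   0.187  1.947  0.     1.007  0.535]
[[ 0.38784959 -0.23464603  0.019     ]
 [ 0.38813632 -0.45538105  0.019     ]]
t 24.9 at [ 0.2691 -0.3561  0.1152] guide [-0.3259 -0.332 ] h -2.53 | spin -92.53 then slide x 36.1 y 118.9 z 15.2 mm
t 24.9 at [ 0.2691 -0.3561  0.1152] guide [-0.3259 -0.332 ] h -2.53 | spin 87.47 then slide x -36.1 y -118.9 z 15.2 mm
```

servo_tool:
  increments:
    - {"slide": [0, 0, 0], "spin": -8.5}
    - {"slide": [0, 0, 0], "spin": -8.5}
    - {"slide": [0, 0, 0], "spin": -8.5}
    - {"slide": [0, 0, 0], "spin": -8.5}
    - {"slide": [0, 0, 0], "spin": -8.5}
    - {"slide": [0, 0, 0], "spin": -8.5}
    - {"slide": [0, 0, 0], "spin": -8.5}
    - {"slide": [0, 0, 0], "spin": -8.5}
  hand: 0.5

```text
clock: 25.75
position: [0.2711, -0.3534, 0.115]
ee_rot: [-0.0, 0.838, 0.546, 0.0]
contact_force: [-0.2, 0.3, -0.3]
width: 0.0429
```

servo_tool:
  increments:
    - {"slide": [0, 0, 0], "spin": -8.5}
    - {"slide": [0, 0, 0], "spin": -8.5}
    - {"slide": [0, 0, 0], "spin": -7.5}
    - {"slide": [0.01, 0.035, 0], "spin": 0}
    - {"slide": [0.015, 0.045, 0], "spin": 0}
    - {"slide": [0.01, 0.039, 0.02], "spin": 0}
    - {"slide": [0, 0, 0], "spin": 0}
    - {"slide": [0, 0, 0], "spin": 0}

```text
clock: 26.55
position: [0.3895, -0.3174, 0.0943]
ee_rot: [-0.001, 0.704, 0.71, -0.0]
contact_force: [0.0, 0.5, 0.1]
width: 0.0426
```

```bash
python3 - <<'E'
from h import *
to([.388,-.32,.011],90)
im=eyes.get_image("scene"); crop(im,60,220,220,330,5,"pics/g1.png")
im=eyes.get_image("top"); crop(im,390,210,520,270,6,"pics/g1t.png")
E
```

```text
t 26.6 at [ 0.3895 -0.3174  0.0943] guide [-0.2072 -0.2884] h 90.45 | spin 0.45 then slide x -2.6 y -1.5 z 83.3 mm
```

View pics/g1.png

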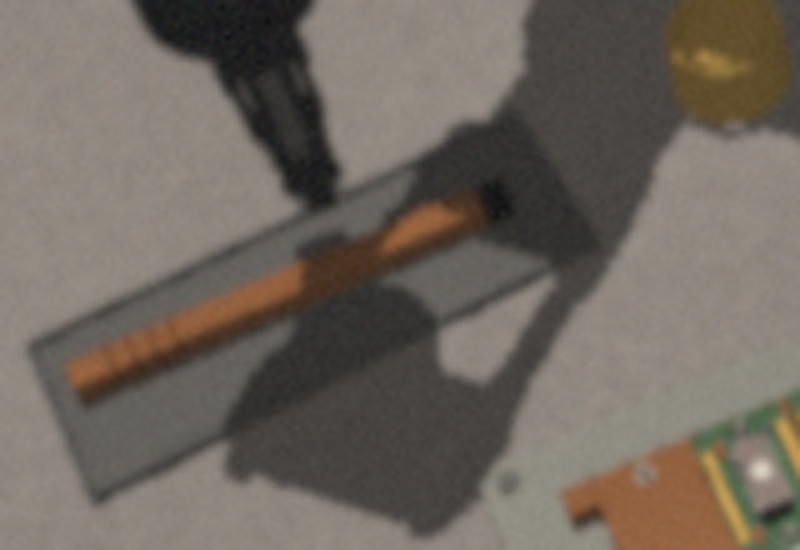

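Fingers are straddling the stick. Descend, check, grip.

servo_tool:
  increments:
    - {"slide": [-0.002, -0.0015, 0.03], "spin": 0.4}
    - {"slide": [0, 0, 0.03], "spin": 0}
    - {"slide": [0, 0, 0.015], "spin": 0}
    - {"slide": [0, 0, 0.007], "spin": 0}
    - {"slide": [0, 0, 0], "spin": 0}
    - {"slide": [0, 0, 0], "spin": 0}

```text
clock: 27.25
position: [0.3874, -0.3225, 0.0137]
ee_rot: [0.001, 0.709, 0.706, -0.0]
contact_force: [-0.2, 0.1, 0.6]
width: 0.0425
```

```bash
python3 - <<'E'
from h import *
to([.388,-.32,.011],90); print(pose()[3]['contact_force'])
E
```

```text
t 27.2 at [ 0.3874 -0.3225  0.0137] guide [-0.2092 -0.2937] h 89.74 | spin -0.26 then slide x 2.5 y 0.6 z 2.7 mm
[-0.20482278  0.10715474  0.59562691]
```

servo_tool:
  increments:
    - {"slide": [0, 0, 0], "spin": 0}
    - {"slide": [0, 0, 0], "spin": 0}
    - {"slide": [0, 0, 0], "spin": 0}
    - {"slide": [0, 0, 0], "spin": 0}
    - {"slide": [0, 0, 0], "spin": 0}
    - {"slide": [0, 0, 0], "spin": 0}
  hand: 0.05
  newtons: 100

```text
clock: 27.85
position: [0.3878, -0.3224, 0.0142]
ee_rot: [0.001, 0.708, 0.706, -0.0]
contact_force: [-1.3, 0.6, 6.9]
width: 0.0119
```

servo_tool:
  increments:
    - {"slide": [0, 0, -0.01], "spin": 0}
    - {"slide": [0, 0, -0.02], "spin": 0}
    - {"slide": [0, 0, -0.03], "spin": 0}
    - {"slide": [0, 0, -0.02], "spin": 0}
    - {"slide": [0, 0, 0], "spin": 0}
    - {"slide": [0, 0, 0], "spin": 0}

```text
clock: 28.45
position: [0.3873, -0.3216, 0.0932]
ee_rot: [0.001, 0.708, 0.706, -0.0]
contact_force: [-0.4, 0.0, -1.1]
width: 0.0117
```

```bash
python3 - <<'E'
from h import *
to([.388,-.32,.011],90); print(pose()[3]['contact_force'],pose()[3]['width'])
im=eyes.get_image("scene"); crop(im,60,200,220,320,5,"pics/g2.png")
im=eyes.get_image("top"); crop(im,390,200,530,270,5,"pics/g2t.png")
E
```

```text
t 28.4 at [ 0.3873 -0.3216  0.0932] guide [-0.2093 -0.2928] h 89.79 | spin -0.21 then slide x 1.6 y 0.7 z 82.2 mm
[-0.35278798  0.03230843 -1.09973081] 0.011672223134325642
```

View pics/g2.png

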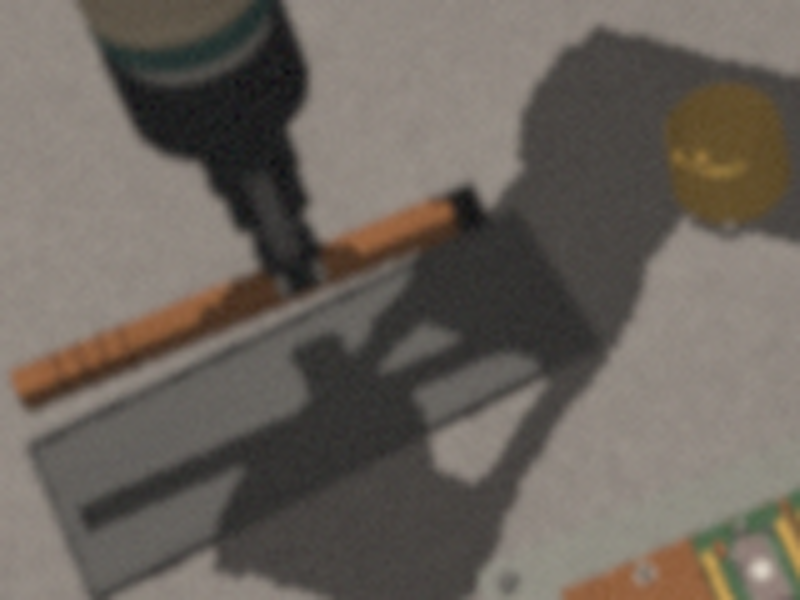

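View pics/g2t.png

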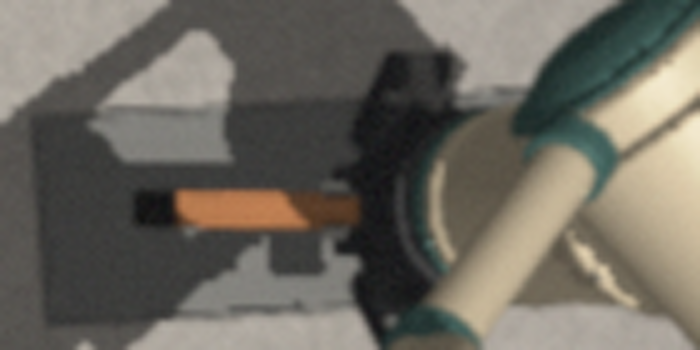

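```bash
python3 - <<'E'
from h import *
p=g2w(-.013,-.350); print(p); to([*p,.06],90+HG)
E
```

```text
[ 0.58110574 -0.38669178]
t 28.6 at [ 0.3866 -0.3209  0.0919] guide [-0.21   -0.2921] h 89.79 | spin 2.10 then slide x -57.9 y 197.0 z 31.9 mm
```

servo_tool:
  increments:
    - {"slide": [0, 0, 0], "spin": 2.1}
    - {"slide": [-0.012, 0.04, 0], "spin": 0}
    - {"slide": [-0.012, 0.04, 0], "spin": 0}
    - {"slide": [-0.012, 0.04, 0], "spin": 0}
    - {"slide": [-0.012, 0.04, 0], "spin": 0}
    - {"slide": [-0.01, 0.036, 0.02], "spin": 0}
    - {"slide": [0, 0, 0.013], "spin": 0}
    - {"slide": [0, 0, 0], "spin": 0}

```text
clock: 29.35
position: [0.5787, -0.3856, 0.0549]
ee_rot: [-0.005, 0.721, 0.693, -0.001]
contact_force: [-0.2, 0.5, -0.3]
width: 0.0119
```

servo_tool:
  increments:
    - {"slide": [0, 0, 0], "spin": 0}
    - {"slide": [0, 0, 0], "spin": 0}

```text
clock: 29.55
position: [0.5798, -0.3874, 0.0602]
ee_rot: [-0.0, 0.721, 0.693, -0.0]
contact_force: [0.4, -0.1, -0.8]
width: 0.0117
```

```bash
python3 - <<'E'
from h import *
p=g2w(-.013,-.350); to([*p,.0175],90+HG)
im=eyes.get_image("scene"); crop(im,110,250,270,370,5,"pics/g3.png")
im=eyes.get_image("top"); crop(im,320,110,480,230,5,"pics/g3t.png")
E
```

```text
t 29.6 at [ 0.5798 -0.3874  0.0602] guide [-0.0143 -0.3508] h 87.66 | spin -0.03 then slide x 0.8 y 1.3 z 42.7 mm
```

View pics/g3.png

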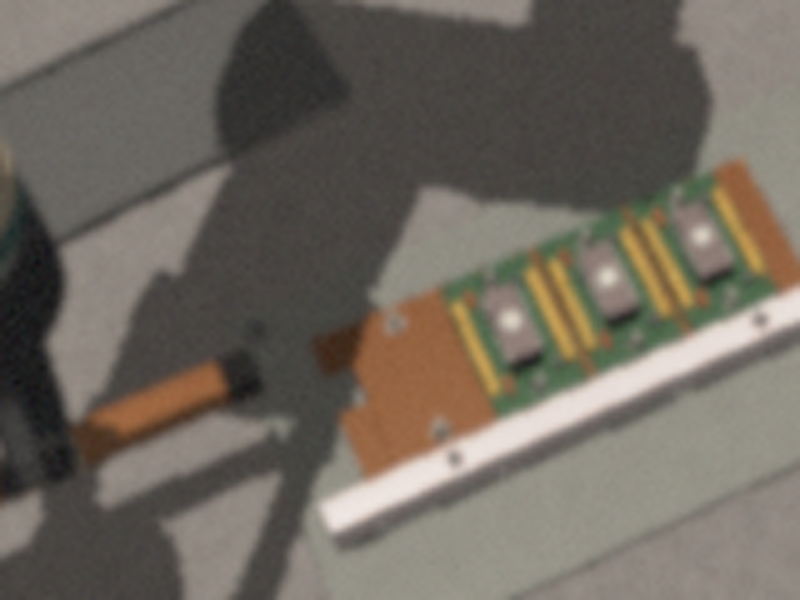

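View pics/g3t.png

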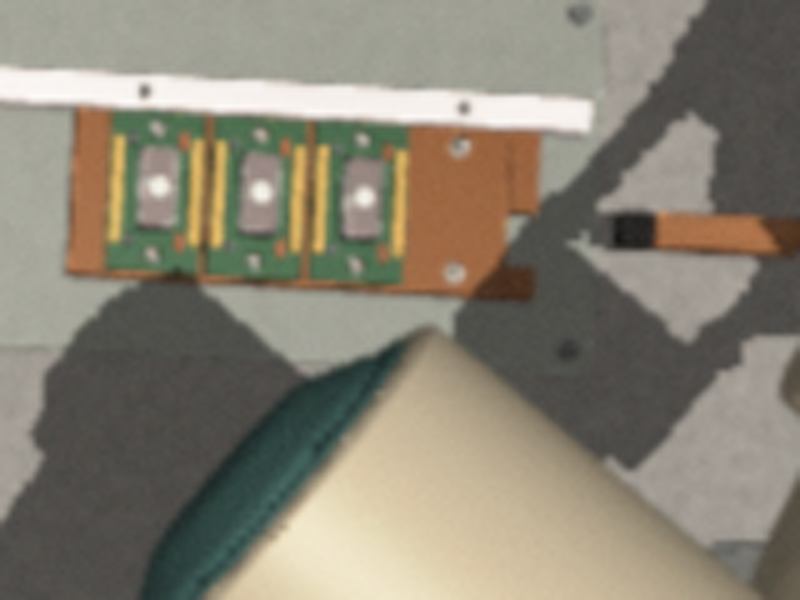

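servo_tool:
  increments:
    - {"slide": [0, 0, 0.02], "spin": 0}
    - {"slide": [0, 0, 0.012], "spin": 0}
    - {"slide": [0, 0, 0.006], "spin": 0}
    - {"slide": [0, 0, 0.0035], "spin": 0}
    - {"slide": [0, 0, 0], "spin": 0}
    - {"slide": [0, 0, 0], "spin": 0}

```text
clock: 30.25
position: [0.5811, -0.3879, 0.0188]
ee_rot: [0.0, 0.721, 0.693, 0.0]
contact_force: [0.0, -0.8, -0.4]
width: 0.0114
```

```bash
python3 - <<'E'
from h import *
p=g2w(-.012,-.311); to([*p,.0175],90+HG)
im=eyes.get_image("top"); crop(im,320,110,480,230,5,"pics/g4t.png")
im=eyes.get_image("scene"); crop(im,110,250,270,370,5,"pics/g4.png")
E
```

```text
t 30.2 at [ 0.5811 -0.3879  0.0188] guide [-0.0129 -0.3512] h 87.69 | spin -0.00 then slide x 40.2 y 0.9 z 1.3 mm
```

View pics/g4t.png

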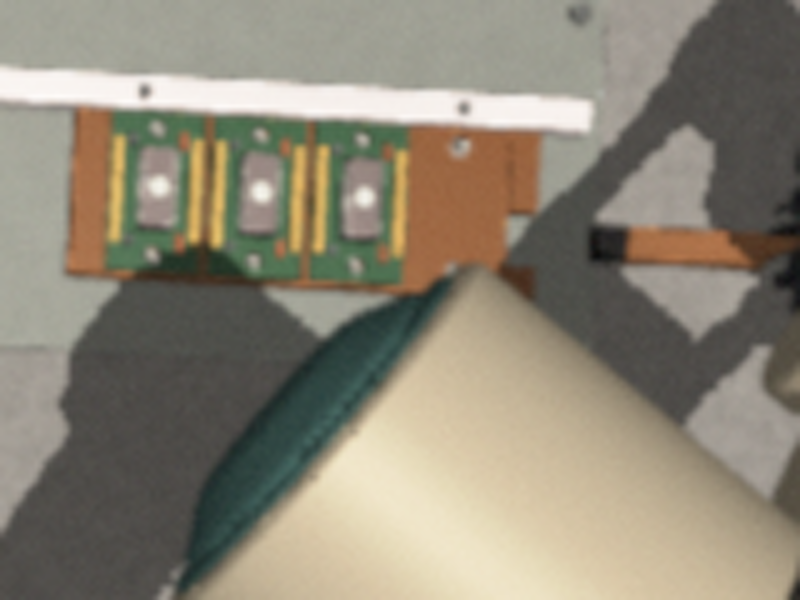

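View pics/g4.png

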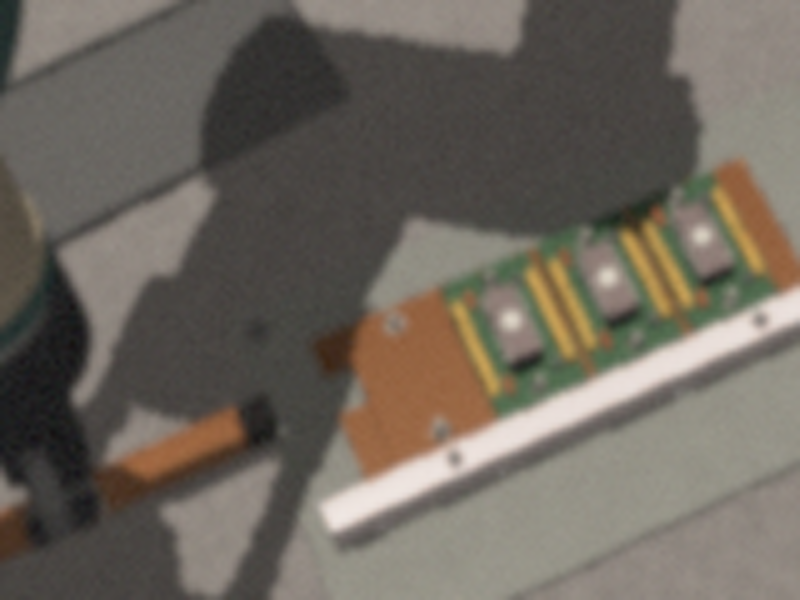

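servo_tool:
  increments:
    - {"slide": [0.015, 0.0015, 0.001], "spin": 0}
    - {"slide": [0.012, 0, 0], "spin": 0}
    - {"slide": [0.006, 0, 0], "spin": 0}
    - {"slide": [0, 0, 0], "spin": 0}
    - {"slide": [0, 0, 0], "spin": 0}

```text
clock: 30.85
position: [0.5839, -0.3544, 0.0175]
ee_rot: [0.0, 0.721, 0.693, -0.0]
contact_force: [-0.2, 0.6, -1.1]
width: 0.0119
```

```bash
python3 - <<'E'
from h import *
p=g2w(-.012,-.311); to([*p,.0175],90+HG); print(pose()[3]['contact_force'])
im=eyes.get_image("top"); crop(im,380,130,480,190,8,"pics/g5t.png")
im=eyes.get_image("scene"); crop(im,130,280,230,360,8,"pics/g5.png")
E
```

```text
t 30.9 at [ 0.5839 -0.3544  0.0175] guide [-0.0115 -0.3176] h 87.74 | spin 0.04 then slide x 6.6 y -0.5 z 0.0 mm
[-0.15195308  0.59953859 -1.13679461]
```

View pics/g5t.png

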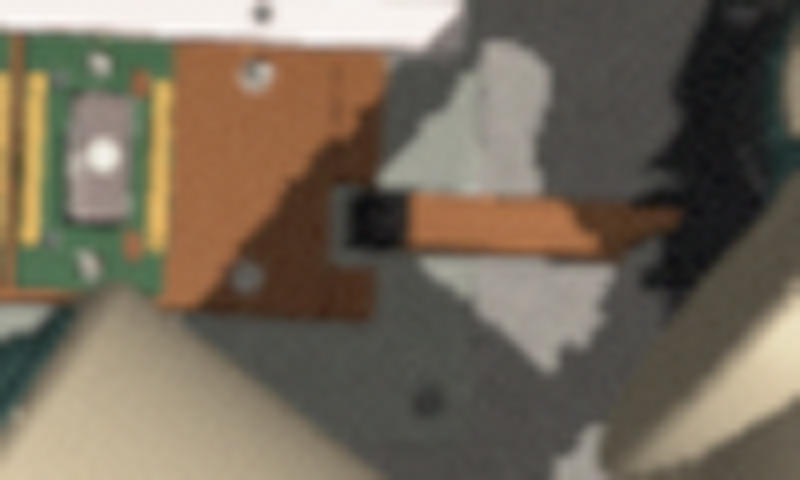

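View pics/g5.png

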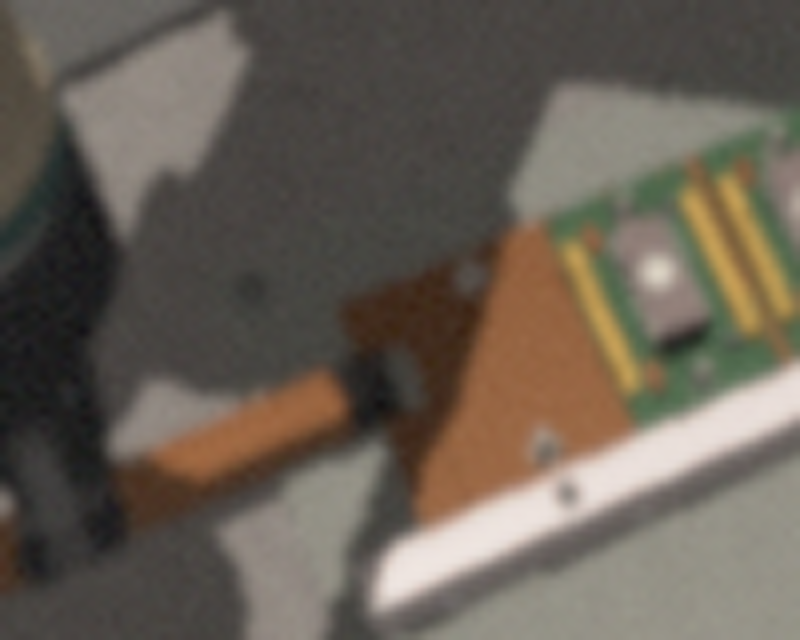

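servo_tool:
  increments:
    - {"slide": [0.002, 0.002, 0], "spin": 0}
    - {"slide": [0.002, 0.001, 0], "spin": 0}
    - {"slide": [0, 0.001, 0], "spin": 0}
    - {"slide": [0, 0.001, 0], "spin": 0}
    - {"slide": [0, 0, 0], "spin": 0}

```text
clock: 31.45
position: [0.5882, -0.3508, 0.017]
ee_rot: [-0.001, 0.721, 0.693, -0.0]
contact_force: [-1.5, -0.0, -0.4]
width: 0.0118
```

servo_tool:
  increments:
    - {"slide": [0, 0.001, 0], "spin": 0}
    - {"slide": [0, 0.001, 0], "spin": 0}
    - {"slide": [0, 0, 0], "spin": 0}

```text
clock: 31.75
position: [0.5895, -0.3509, 0.0169]
ee_rot: [-0.001, 0.721, 0.693, -0.001]
contact_force: [-5.0, -0.7, -0.4]
width: 0.0119
```

servo_tool:
  increments:
    - {"slide": [0.002, 0, 0], "spin": 0}
    - {"slide": [0.002, 0, 0], "spin": 0}
    - {"slide": [0.003, 0, 0], "spin": 0}
    - {"slide": [0.003, 0, 0], "spin": 0}
    - {"slide": [0.003, 0, 0], "spin": 0}
    - {"slide": [0.003, 0, 0], "spin": 0}

```text
clock: 32.35
position: [0.5903, -0.3375, 0.0174]
ee_rot: [0.001, 0.721, 0.693, -0.002]
contact_force: [-5.4, -5.3, -0.7]
width: 0.012
```

```bash
python3 - <<'E'
from h import *
p=g2w(-.007,-.054); to([*p,.0175],90+HG); print(pose()[3]['contact_force'],pose()[3]['moment'])
im=eyes.get_image("top"); crop(im,320,110,480,190,5,"pics/g6t.png")
im=eyes.get_image("scene"); crop(im,130,260,260,360,6,"pics/g6.png")
E
```

```text
t 32.4 at [ 0.5903 -0.3375  0.0174] guide [-0.0058 -0.3005] h 87.78 | spin 0.09 then slide x 246.5 y -1.2 z -0.1 mm
[-5.35364302 -5.32631991 -0.71463404] [-0.98782821  1.08775883  0.36950478]
```

View pics/g6t.png

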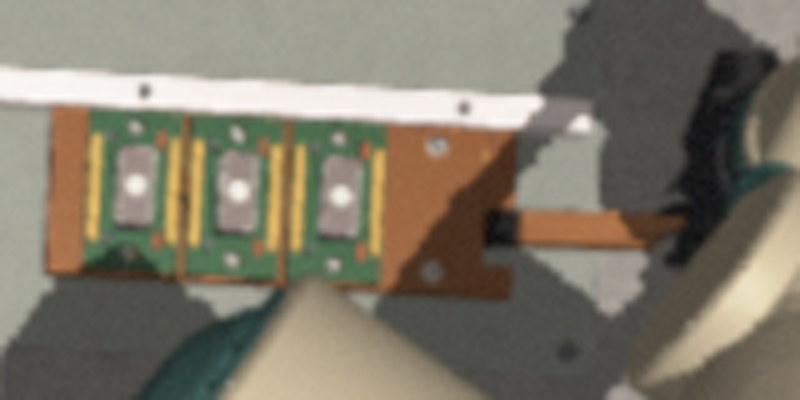

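View pics/g6.png

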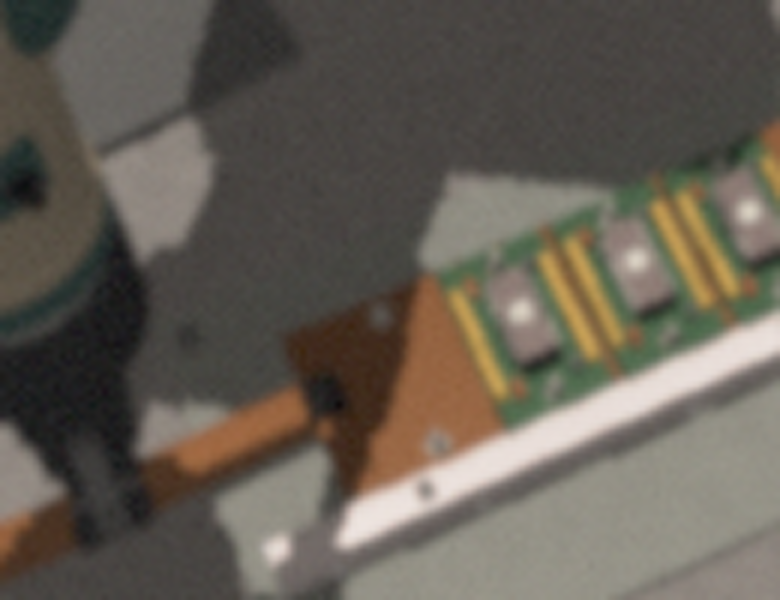

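servo_tool:
  increments:
    - {"slide": [0.005, 0, 0], "spin": 0}
    - {"slide": [0.006, 0, 0], "spin": 0}
    - {"slide": [0.006, 0, 0], "spin": 0}
    - {"slide": [0.006, 0, 0], "spin": 0}
    - {"slide": [0.006, 0, 0], "spin": 0}
    - {"slide": [0.006, 0, 0], "spin": 0}

```text
clock: 33.05
position: [0.5918, -0.3022, 0.0174]
ee_rot: [0.001, 0.721, 0.693, -0.002]
contact_force: [-5.3, -5.0, -0.5]
width: 0.0114
```

```bash
python3 - <<'E'
from h import *
p=g2w(-.007,-.054); to([*p,.0175],90+HG)
im=eyes.get_image("scene"); crop(im,130,240,300,360,4.5,"pics/g7.png")
E
```

```text
t 33.0 at [ 0.5918 -0.3022  0.0174] guide [-0.0058 -0.2652] h 87.77 | spin 0.08 then slide x 211.2 y -1.2 z -0.1 mm
```

View pics/g7.png

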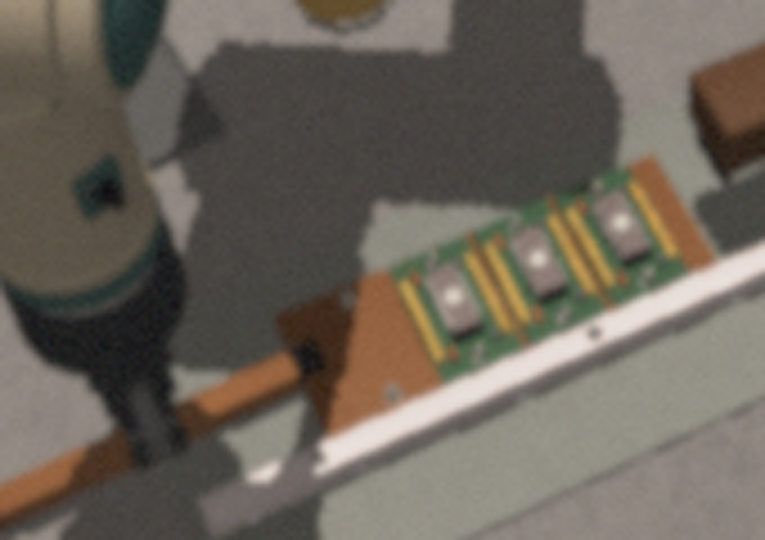

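servo_tool:
  increments:
    - {"slide": [0.006, 0, 0], "spin": 0}
    - {"slide": [0.006, 0, 0], "spin": 0}
    - {"slide": [0.006, 0, 0], "spin": 0}
    - {"slide": [0.006, 0, 0], "spin": 0}
    - {"slide": [0.006, 0, 0], "spin": 0}
    - {"slide": [0.006, 0, 0], "spin": 0}
    - {"slide": [0.006, 0, 0], "spin": 0}
    - {"slide": [0.006, 0, 0], "spin": 0}

```text
clock: 33.9
position: [0.5937, -0.254, 0.0173]
ee_rot: [0.001, 0.721, 0.693, -0.002]
contact_force: [-5.3, -6.6, -0.8]
width: 0.0119
```

servo_tool:
  increments:
    - {"slide": [0.006, 0, 0], "spin": 0}
    - {"slide": [0.006, 0, 0], "spin": 0}
    - {"slide": [0.006, 0, 0], "spin": 0}
    - {"slide": [0.006, 0, 0], "spin": 0}
    - {"slide": [0.006, 0, 0], "spin": 0}
    - {"slide": [0.006, 0, 0], "spin": 0}
    - {"slide": [0.006, 0, 0], "spin": 0}
    - {"slide": [0.006, 0, 0], "spin": 0}

```text
clock: 34.7
position: [0.5957, -0.2058, 0.0173]
ee_rot: [0.001, 0.721, 0.693, -0.002]
contact_force: [-5.7, -5.4, 0.2]
width: 0.0118
```

```bash
python3 - <<'E'
from h import *
p=g2w(-.007,-.054); to([*p,.0175],90+HG)
im=eyes.get_image("scene"); crop(im,160,220,350,360,4,"pics/g8.png")
E
```

```text
t 34.7 at [ 0.5957 -0.2058  0.0173] guide [-0.0057 -0.1687] h 87.77 | spin 0.08 then slide x 114.7 y -1.3 z -0.2 mm
```

View pics/g8.png

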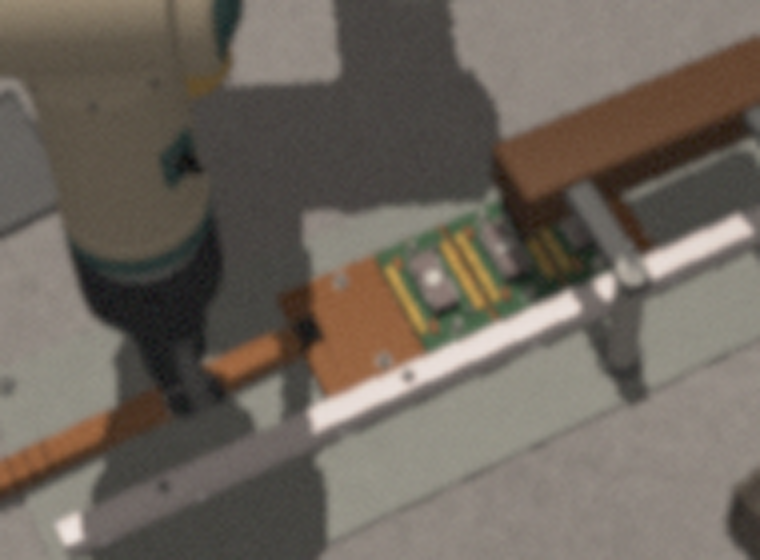

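Feeding straight, square to the fence, forces steady at 5–6 N. About 115 mm remain.

servo_tool:
  increments:
    - {"slide": [0.006, 0, 0], "spin": 0}
    - {"slide": [0.006, 0, 0], "spin": 0}
    - {"slide": [0.006, 0, 0], "spin": 0}
    - {"slide": [0.006, 0, 0], "spin": 0}
    - {"slide": [0.006, 0, 0], "spin": 0}
    - {"slide": [0.006, 0, 0], "spin": 0}
    - {"slide": [0.006, 0, 0], "spin": 0}
    - {"slide": [0.006, 0, 0], "spin": 0}

```text
clock: 35.55
position: [0.5975, -0.1576, 0.0172]
ee_rot: [0.0, 0.721, 0.693, -0.002]
contact_force: [-5.4, -5.5, 0.2]
width: 0.012
```

servo_tool:
  increments:
    - {"slide": [0.006, 0, 0], "spin": 0}
    - {"slide": [0.006, 0, 0], "spin": 0}
    - {"slide": [0.006, 0, 0], "spin": 0}
    - {"slide": [0.006, 0, 0], "spin": 0}
    - {"slide": [0.006, 0, 0], "spin": 0}
    - {"slide": [0.006, 0, 0], "spin": 0}
    - {"slide": [0.006, 0, 0], "spin": 0}
    - {"slide": [0.006, 0, 0], "spin": 0}

```text
clock: 36.35
position: [0.5995, -0.1094, 0.0172]
ee_rot: [0.0, 0.721, 0.693, -0.002]
contact_force: [-4.8, -5.9, -0.6]
width: 0.0117
```

```bash
python3 - <<'E'
from h import *
p=g2w(-.007,-.054); to([*p,.0175],90+HG); print(pose()[3]['contact_force'])
im=eyes.get_image("scene"); crop(im,200,200,390,340,4,"pics/g9.png")
E
```

```text
t 36.4 at [ 0.5995 -0.1094  0.0172] guide [-0.0058 -0.0722] h 87.77 | spin 0.08 then slide x 18.2 y -1.2 z -0.3 mm
[-4.81996158 -5.89658455 -0.60160209]
```

View pics/g9.png

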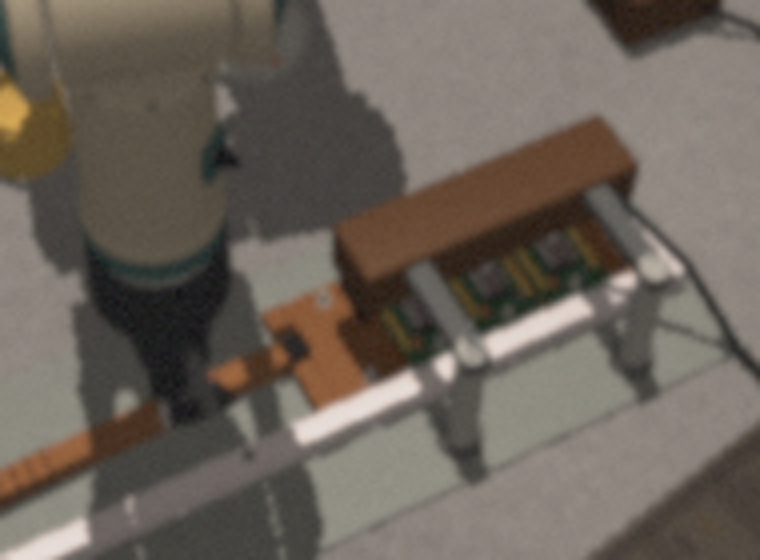

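servo_tool:
  increments:
    - {"slide": [0.005, 0, 0], "spin": 0}
    - {"slide": [0.004, 0, 0], "spin": 0}
    - {"slide": [0.003, 0, 0], "spin": 0}
    - {"slide": [0.002, 0, 0], "spin": 0}
    - {"slide": [0.002, 0, 0], "spin": 0}

```text
clock: 36.9
position: [0.6, -0.0935, 0.0171]
ee_rot: [0.0, 0.721, 0.693, -0.002]
contact_force: [-4.0, -5.4, -0.7]
width: 0.0118
```

servo_tool:
  increments:
    - {"slide": [0.001, 0, 0], "spin": 0}
    - {"slide": [0.001, 0, 0], "spin": 0}
    - {"slide": [0.001, 0, 0], "spin": 0}
    - {"slide": [0, 0, 0], "spin": 0}

```text
clock: 37.3
position: [0.6002, -0.0903, 0.0171]
ee_rot: [-0.0, 0.721, 0.693, -0.002]
contact_force: [-4.4, -4.4, -0.6]
width: 0.0118
```

servo_tool:
  increments:
    - {"slide": [0.001, 0, 0], "spin": 0}
    - {"slide": [0.001, 0, 0], "spin": 0}
    - {"slide": [0.001, 0, 0], "spin": 0}
    - {"slide": [0, 0, 0], "spin": 0}

```text
clock: 37.7
position: [0.6004, -0.0899, 0.0174]
ee_rot: [0.002, 0.72, 0.694, -0.003]
contact_force: [-6.1, -10.8, 0.5]
width: 0.012
```

servo_tool:
  increments:
    - {"slide": [0.001, 0, 0], "spin": 0}
    - {"slide": [0.001, 0, 0], "spin": 0}
    - {"slide": [0, 0, 0], "spin": 0}

```text
clock: 38.0
position: [0.6005, -0.0898, 0.0176]
ee_rot: [0.003, 0.72, 0.694, -0.004]
contact_force: [-6.0, -16.1, 0.6]
width: 0.0115
```

servo_tool:
  increments:
    - {"slide": [-0.002, -0.0005, 0], "spin": 0}
    - {"slide": [-0.002, -0.001, 0], "spin": 0}
    - {"slide": [-0.002, -0.0015, 0], "spin": 0}
    - {"slide": [-0.004, -0.002, 0], "spin": 0}
    - {"slide": [-0.01, 0, 0], "spin": 0}
    - {"slide": [-0.02, 0, 0], "spin": 0}
    - {"slide": [-0.03, 0, 0], "spin": 0}
    - {"slide": [0, 0, 0], "spin": 0}

```text
clock: 38.8
position: [0.5954, -0.1579, 0.0178]
ee_rot: [0.002, 0.722, 0.692, 0.0]
contact_force: [0.3, 0.1, -0.8]
width: 0.0118
```

```bash
python3 - <<'E'
from h import *
to([.388,-.34,.093],90); print(pose()[3]['contact_force'])
im=eyes.get_image("scene"); crop(im,200,200,390,340,4,"pics/h1.png")
im=eyes.get_image("top"); cv2.imwrite("pics/h1tt.png",im); crop(im,205,100,365,200,5,"pics/h1t.png")
E
```

```text
t 38.8 at [ 0.5954 -0.1579  0.0178] guide [-0.0079 -0.1208] h 87.53 | spin -2.47 then slide x -182.1 y -207.4 z -75.2 mm
[ 0.32713683  0.07345265 -0.81135158]
```

View pics/h1.png

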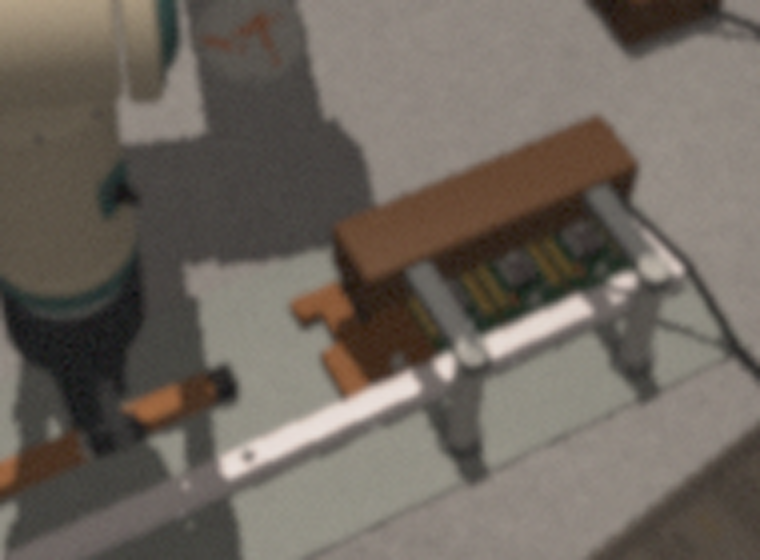

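View pics/h1t.png

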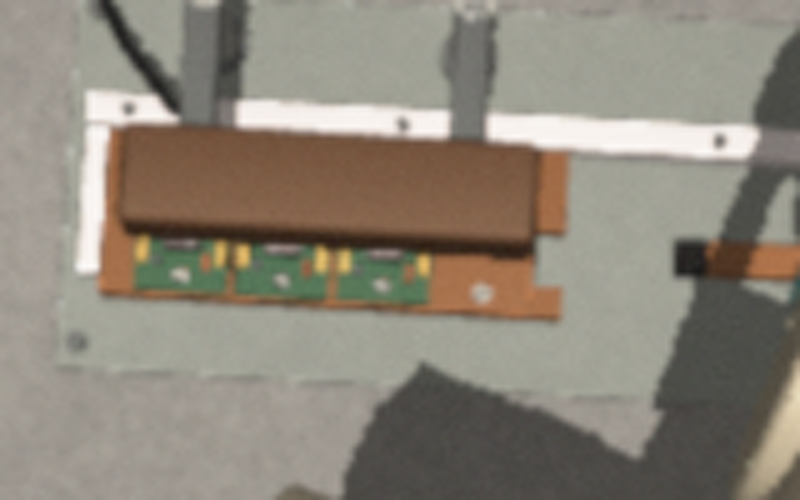

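servo_tool:
  increments:
    - {"slide": [-0.02, -0.005, -0.025], "spin": 0}
    - {"slide": [-0.03, -0.01, -0.03], "spin": 0}
    - {"slide": [-0.03, -0.02, -0.02], "spin": -1.6}
    - {"slide": [-0.03, -0.035, 0], "spin": -1.6}
    - {"slide": [-0.03, -0.035, 0], "spin": -1.6}
    - {"slide": [-0.02, -0.035, 0], "spin": -1.6}
    - {"slide": [0, -0.04, 0], "spin": 0}
    - {"slide": [0, 0, 0], "spin": 0}

```text
clock: 39.7
position: [0.4069, -0.3153, 0.0919]
ee_rot: [-0.003, 0.683, 0.731, -0.0]
contact_force: [0.6, 1.5, -0.4]
width: 0.0114
```

servo_tool:
  increments:
    - {"slide": [0, 0, 0], "spin": 0}
    - {"slide": [0, 0, 0], "spin": 0}

```text
clock: 39.9
position: [0.413, -0.3168, 0.0927]
ee_rot: [0.001, 0.681, 0.732, 0.0]
contact_force: [-0.4, -1.0, -1.0]
width: 0.0118
```

```bash
python3 - <<'E'
from h import *
to([.3895,-.3169,.018],94); print(pose()[3]['contact_force'])
E
```

```text
t 39.9 at [ 0.413  -0.3168  0.0927] guide [-0.1838 -0.287 ] h 94.12 | spin 0.12 then slide x 1.6 y -23.5 z 74.7 mm
[-0.41774632 -0.9918488  -0.98456436]
```

servo_tool:
  increments:
    - {"slide": [0.0015, -0.0235, 0.02], "spin": 0}
    - {"slide": [0, 0, 0.025], "spin": 0}
    - {"slide": [0, 0, 0.01], "spin": 0}
    - {"slide": [0, 0, 0], "spin": 0}
    - {"slide": [0, 0, 0], "spin": 0}
    - {"slide": [0, 0, 0], "spin": 0}

```text
clock: 40.5
position: [0.3894, -0.3178, 0.0382]
ee_rot: [0.001, 0.681, 0.732, -0.0]
contact_force: [1.2, -0.3, 0.0]
width: 0.0119
```

```bash
python3 - <<'E'
from h import *
to([.3895,-.3169,.0145],94)
im=eyes.get_image("scene"); crop(im,60,220,220,330,5,"pics/i1.png")
im=eyes.get_image("top"); crop(im,390,200,530,280,5,"pics/i1t.png")
E
```

```text
t 40.5 at [ 0.3894 -0.3178  0.0382] guide [-0.2073 -0.2889] h 94.13 | spin 0.13 then slide x 0.9 y 0.2 z 23.7 mm
```

View pics/i1.png

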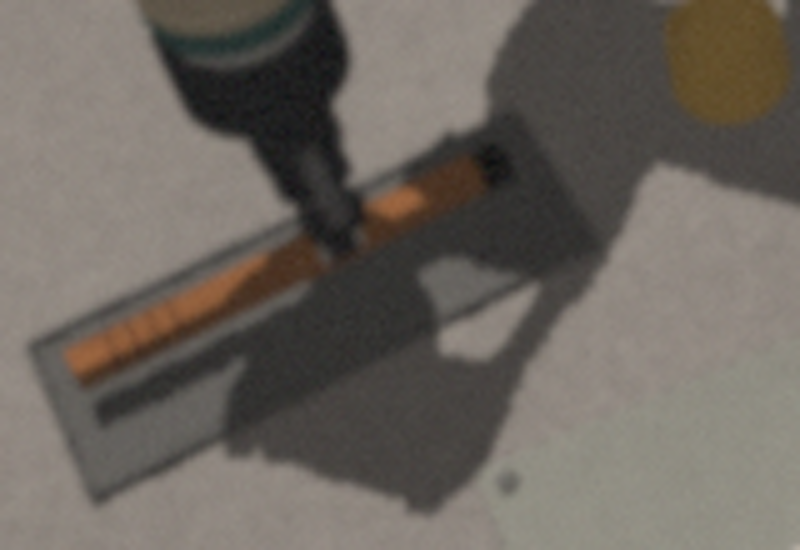

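View pics/i1t.png

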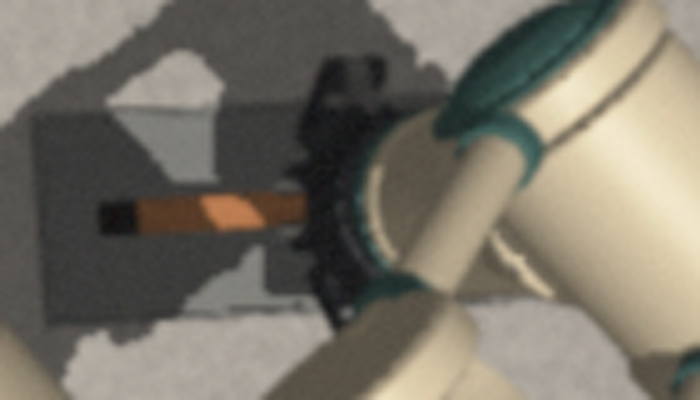

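servo_tool:
  increments:
    - {"slide": [0, 0, 0.01], "spin": 0}
    - {"slide": [0, 0, 0.006], "spin": 0}
    - {"slide": [0, 0, 0.004], "spin": 0}
    - {"slide": [0, 0, 0.002], "spin": 0}
    - {"slide": [0, 0, 0], "spin": 0}
    - {"slide": [0, 0, 0], "spin": 0}

```text
clock: 41.2
position: [0.3881, -0.3172, 0.0152]
ee_rot: [0.0, 0.681, 0.732, -0.0]
contact_force: [-0.3, -0.7, -0.9]
width: 0.0115
```

servo_tool:
  increments:
    - {"slide": [0, 0, 0.001], "spin": 0}
    - {"slide": [0, 0, 0.001], "spin": 0}
    - {"slide": [0, 0, 0], "spin": 0}

```text
clock: 41.5
position: [0.3883, -0.3173, 0.0142]
ee_rot: [0.001, 0.681, 0.732, -0.0]
contact_force: [-1.0, 0.8, 6.2]
width: 0.0116
```

Stick on the tray floor. Release gently and lift.

servo_tool:
  increments:
    - {"slide": [0, 0, 0], "spin": 0}
    - {"slide": [0, 0, 0], "spin": 0}
    - {"slide": [0, 0, 0], "spin": 0}
    - {"slide": [0, 0, 0], "spin": 0}
    - {"slide": [0, 0, -0.01], "spin": 0}
    - {"slide": [0, 0, -0.03], "spin": 0}
    - {"slide": [0, 0, -0.04], "spin": 0}
    - {"slide": [0, 0, -0.04], "spin": 0}
  hand: 0.5
  newtons: 40

```text
clock: 42.3
position: [0.3878, -0.3167, 0.1349]
ee_rot: [-0.0, 0.681, 0.732, 0.0]
contact_force: [0.8, 0.1, 0.5]
width: 0.0426
```

servo_tool:
  increments:
    - {"slide": [0.02, -0.03, -0.03], "spin": 0}
    - {"slide": [0.03, -0.03, -0.01], "spin": 0}
    - {"slide": [0.04, -0.02, 0], "spin": 8.5}
    - {"slide": [0.04, 0, 0], "spin": 8.5}
    - {"slide": [0.04, 0, 0], "spin": 8.5}
    - {"slide": [0.04, 0, 0], "spin": 8.5}
    - {"slide": [0, 0, 0], "spin": 8.5}
    - {"slide": [0, 0, 0], "spin": 8.5}
  hand: 0

```text
clock: 43.1
position: [0.3247, -0.1277, 0.174]
ee_rot: [0.001, 0.922, 0.388, 0.0]
contact_force: [0.3, -0.5, -0.3]
width: -0.0003
```

```bash
python3 - <<'E'
from h import *
im=eyes.get_image("scene"); cv2.imwrite("pics/j1.png",im); crop(im,300,150,420,230,6,"pics/j1c.png")
im=eyes.get_image("top"); cv2.imwrite("pics/j1t.png",im)
to([.40,.338,.15],-4); print(pose()[3]['qpos'].round(2))
E
```

```text
t 43.2 at [ 0.3247 -0.1285  0.1739] guide [-0.2796 -0.1024] h 45.9 | spin 49.90 then slide x 42.6 y -470.6 z 23.9 mm
[-0.58 -0.03  2.02 -0.    1.15  0.19]
```

View pics/j1.png

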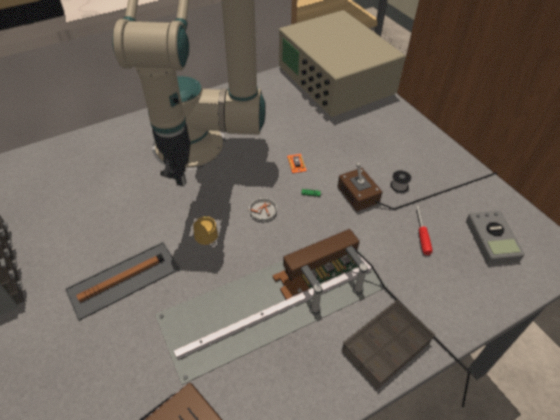

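View pics/j1t.png

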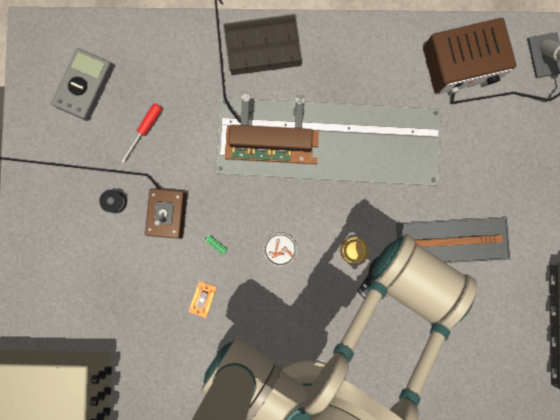

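View pics/j1c.png

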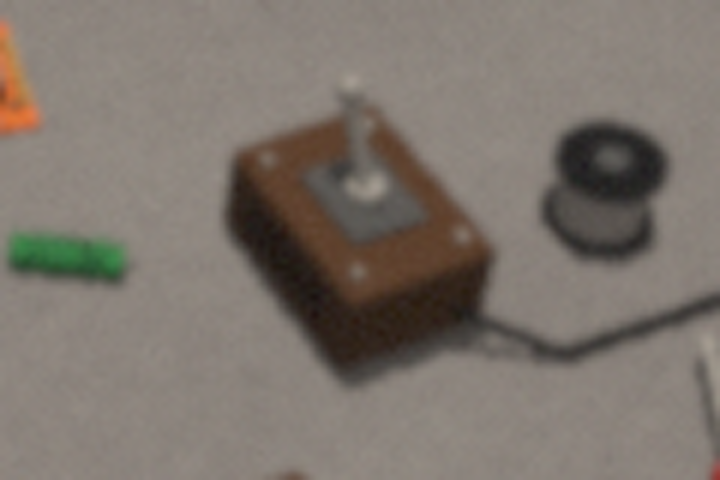

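```bash
python3 - <<'E'
from h import *
Ps=[]
for n in("scene","top"):
    c=CAL[n]; Ps.append(K(n)@np.c_[cv2.Rodrigues(c['rvec'])[0],np.array(c['tvec']).ravel()])
X=cv2.triangulatePoints(Ps[0],Ps[1],np.array([[358.3],[164.2]]),np.array([[157.5],[223.1]])); X=(X[:3]/X[3]).ravel(); print("ball",X, proj("scene",[X]),proj("top",[X]))
b=np.array([[.4989,.3689],[.4928,.2921],[.3866,.3001],[.3925,.3762]]); c=b.mean(0); d=(b[0]+b[1]-b[2]-b[3]);d/=np.linalg.norm(d); print("box",c,np.degrees(np.arctan2(d[1],d[0])), "exp ball off",c-.024*d,"on",c+.024*d)
p=c-.060*d; print(p); to([*p,.14],np.degrees(np.arctan2(d[1],d[0])))
E
```

```text
ball [0.4183361  0.33789859 0.10286348] [[357.90593487 164.25230572]] [[157.16877841 222.89231367]]
box [0.4427   0.334325] -4.116259303784282 exp ball off [0.41876191 0.33604773] on [0.46663809 0.33260227]
[0.38285477 0.33863183]
t 43.2 at [ 0.3247 -0.1285  0.1739] guide [-0.2796 -0.1024] h 45.9 | spin 50.01 then slide x 24.5 y -470.1 z 33.9 mm
```

servo_tool:
  increments:
    - {"slide": [0, 0, 0], "spin": 8.3}
    - {"slide": [0, 0, 0], "spin": 8.3}
    - {"slide": [0, 0, 0], "spin": 8.4}
    - {"slide": [0, 0, 0], "spin": 8.3}
    - {"slide": [0, 0, 0], "spin": 8.3}
    - {"slide": [0, 0, 0], "spin": 8.4}
    - {"slide": [0, -0.045, 0], "spin": 0}
    - {"slide": [0, -0.045, 0], "spin": 0}
  hand: 0

```text
clock: 44.0
position: [0.3316, -0.0395, 0.1737]
ee_rot: [0.0, 0.999, -0.038, 0.001]
contact_force: [1.2, -0.1, 1.0]
width: -0.0001
```

servo_tool:
  increments:
    - {"slide": [0.01, -0.045, 0], "spin": 0}
    - {"slide": [0.01, -0.045, 0], "spin": 0}
    - {"slide": [0, -0.047, 0], "spin": 0}
    - {"slide": [0, -0.047, 0], "spin": 0}
    - {"slide": [0, -0.047, 0], "spin": 0}
    - {"slide": [0, -0.047, 0], "spin": 0}
    - {"slide": [0, -0.047, 0], "spin": 0}
    - {"slide": [0, -0.04, 0], "spin": 0}

```text
clock: 44.8
position: [0.3779, 0.3257, 0.1736]
ee_rot: [-0.0, 0.999, -0.034, 0.0]
contact_force: [1.0, -0.3, -0.1]
width: -0.0
```

```bash
python3 - <<'E'
from h import *
to([.3829,.3376,.09],-4.1); print(pose()[3]['qpos'].round(2))
E
```

```text
t 44.8 at [0.3779 0.3257 0.1736] guide [-0.2448  0.3537] h -3.94 | spin 0.16 then slide x 4.2 y -12.2 z 83.6 mm
[ 0.57  0.2   1.76 -0.    1.18  2.21]
```

servo_tool:
  increments:
    - {"slide": [0.003, -0.008, 0.03], "spin": 0}
    - {"slide": [0, 0, 0.03], "spin": 0}
    - {"slide": [0, 0, 0.022], "spin": 0}
    - {"slide": [0, 0, 0], "spin": 0}
    - {"slide": [0, 0, 0], "spin": 0}

```text
clock: 45.3
position: [0.3817, 0.3311, 0.0916]
ee_rot: [0.0, 0.999, -0.036, -0.0]
contact_force: [0.9, 0.8, -0.1]
width: -0.0002
```

```bash
python3 - <<'E'
from h import *
to([.3829,.3376,.09],-4.1)
im=eyes.get_image("scene"); crop(im,300,120,420,220,6,"pics/k1.png")
E
```

```text
t 45.3 at [0.3817 0.3311 0.0916] guide [-0.2412  0.3592] h -4.11 | spin -0.01 then slide x 0.7 y -6.6 z 1.6 mm
```

View pics/k1.png

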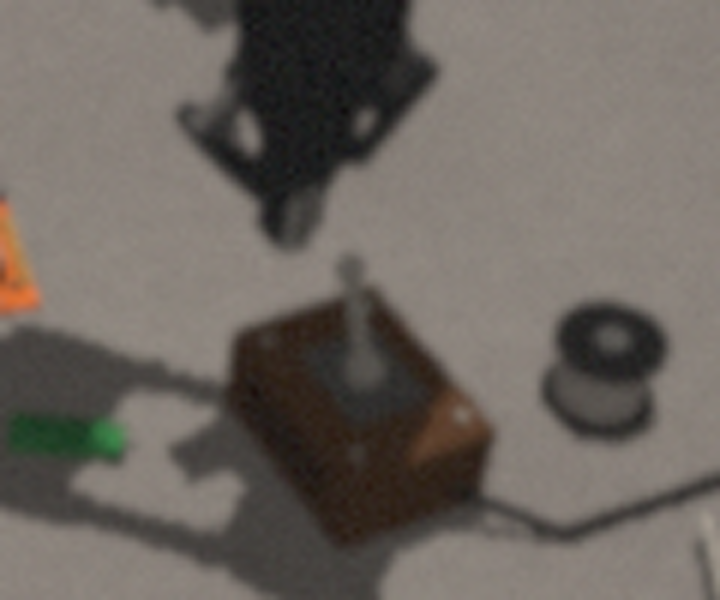

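servo_tool:
  increments:
    - {"slide": [0, -0.0065, 0.002], "spin": 0}
    - {"slide": [0.01, 0, 0], "spin": 0}
    - {"slide": [0.01, 0, 0], "spin": 0}
    - {"slide": [0.01, 0, 0], "spin": 0}
    - {"slide": [0.01, 0, 0], "spin": 0}
    - {"slide": [0.01, 0, 0], "spin": 0}
    - {"slide": [0.008, 0, 0], "spin": 0}
    - {"slide": [0, 0, 0], "spin": 0}

```text
clock: 46.15
position: [0.4413, 0.3331, 0.0889]
ee_rot: [0.0, 0.999, -0.037, 0.0]
contact_force: [1.0, -0.5, 0.4]
width: -0.0002
```

```bash
python3 - <<'E'
from h import *
to([.4486,.3339,.09],-4.1)
im=eyes.get_image("scene"); crop(im,300,120,420,220,6,"pics/k2.png")
E
```

```text
t 46.1 at [0.4413 0.3331 0.0889] guide [-0.1817  0.3636] h -4.23 | spin -0.13 then slide x 7.3 y -1.3 z -1.1 mm
```

View pics/k2.png

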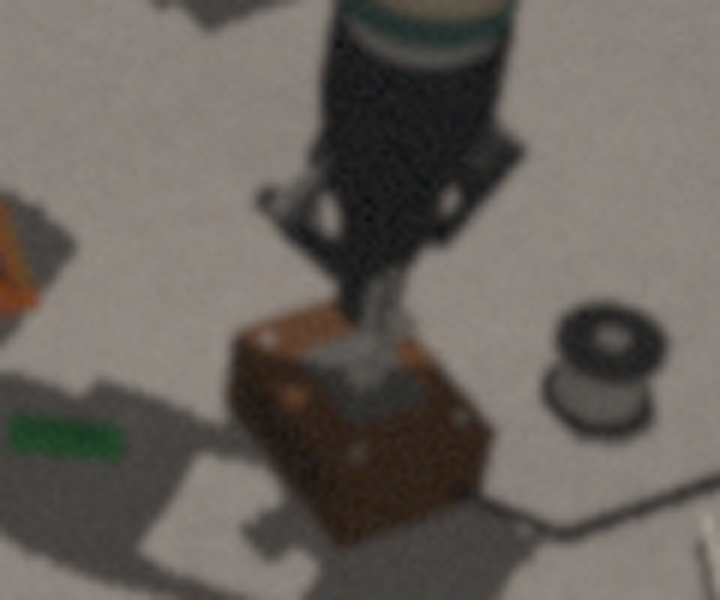

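servo_tool:
  increments:
    - {"slide": [0.004, 0, 0], "spin": 0}
    - {"slide": [0.003, 0, 0], "spin": 0}
    - {"slide": [0.002, 0, 0], "spin": 0}
    - {"slide": [0, 0, 0], "spin": 0}

```text
clock: 46.6
position: [0.4474, 0.3326, 0.0889]
ee_rot: [0.0, 0.999, -0.037, -0.001]
contact_force: [-3.3, -1.0, 0.7]
width: -0.0001
```

servo_tool:
  increments:
    - {"slide": [0.002, 0, 0], "spin": 0}
    - {"slide": [0.002, 0, 0], "spin": 0}
    - {"slide": [0, 0, 0], "spin": 0}

```text
clock: 46.9
position: [0.4479, 0.3323, 0.0886]
ee_rot: [0.001, 0.999, -0.037, -0.005]
contact_force: [-10.1, 1.0, 4.0]
width: 0.0001
```

```bash
python3 - <<'E'
from h import *
im=eyes.get_image("scene"); crop(im,330,150,390,210,10,"pics/k3.png")
E
```

```text
(no output)
```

View pics/k3.png

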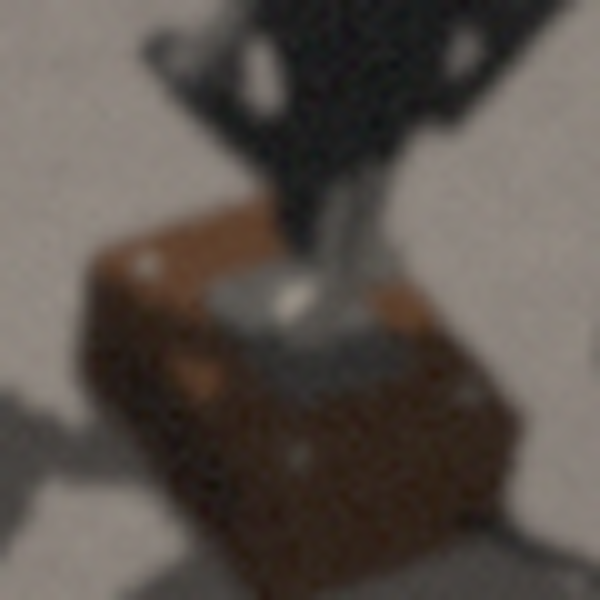

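servo_tool:
  increments:
    - {"slide": [-0.01, 0, 0], "spin": 0}
    - {"slide": [-0.03, 0, 0], "spin": 0}
    - {"slide": [-0.03, 0, -0.02], "spin": 0}
    - {"slide": [-0.02, 0, -0.04], "spin": 0}
    - {"slide": [0, 0.03, -0.03], "spin": 0}
    - {"slide": [-0.01, 0.045, 0], "spin": 0}
    - {"slide": [-0.01, 0.045, 0], "spin": 0}
    - {"slide": [0, 0.045, 0], "spin": 0}

```text
clock: 47.75
position: [0.3306, 0.1747, 0.18]
ee_rot: [0.0, 0.999, -0.035, 0.002]
contact_force: [-0.3, -0.2, 0.3]
width: -0.0002
```

```bash
python3 - <<'E'
from h import *
im=eyes.get_image("scene"); cv2.imwrite("pics/l1.png",im); crop(im,325,140,395,210,8,"pics/l1c.png"); crop(im,60,240,380,350,2.5,"pics/l1d.png")
im=eyes.get_image("top"); cv2.imwrite("pics/l1t.png",im); crop(im,135,180,195,245,8,"pics/l1tc.png"); crop(im,205,100,365,200,5,"pics/l1te.png"); crop(im,390,210,520,270,6,"pics/l1tf.png")
E
```

```text
(no output)
```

View pics/l1c.png

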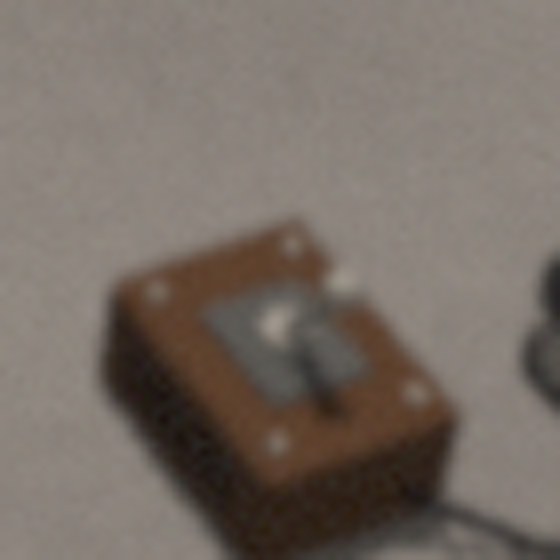

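View pics/l1t.png

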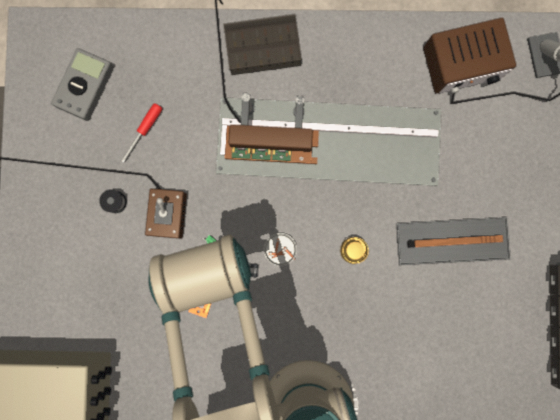

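View pics/l1te.png

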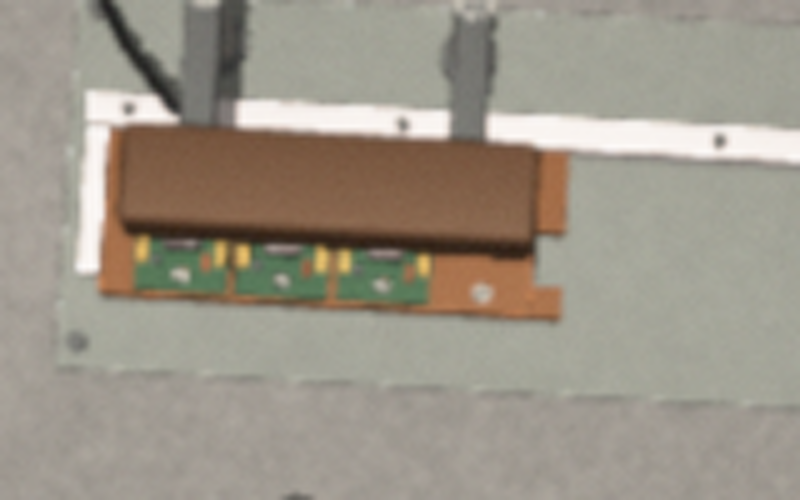

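View pics/l1d.png

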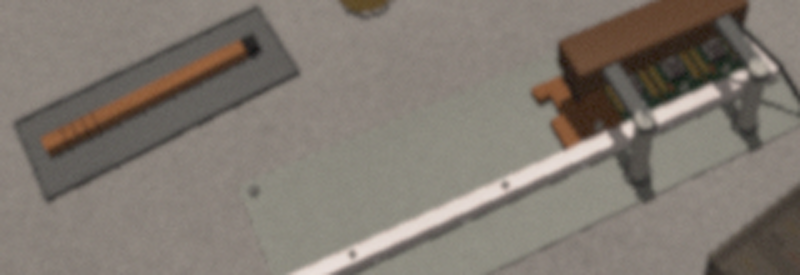

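```bash
python3 - <<'E'
from h import *
im=cv2.imread("pics/l1t.png")
c=np.array([.4427,.3343]);d=np.array([.9974,-.0717])
for a in (.5,.4,.35,.3): q=c+.05*np.sin(a)*d; print(a+.5,"scene",proj("scene",[[*q,.056+.05*np.cos(a)]]).round(1),"top",proj("top",[[*q,.056+.05*np.cos(a)]]).round(1))
crop(im,135,180,195,245,8,"pics/l2.png")
W=cast("top",np.array([(560,319),(100,293),(567,153)])/5+[205,100],.016); print([w2g(w).round(4) for w in W])
h=cv2.cvtColor(cv2.resize(im,None,fx=4,fy=4,interpolation=cv2.INTER_CUBIC),cv2.COLOR_BGR2HSV)
s=h[230*4:256*4,404*4:512*4]; m=((s[...,1]>90)&(s[...,0]<22)).astype(np.uint8); r,c=rectmask(m); R=cv2.minAreaRect(((c[:,0]+.5)/4-.5+[404,230]).astype(np.float32)); print("stick wood",rect_world(R,.019))
print(pose()[3]['qd'].round(4))
E
```

```text
1.0 scene [[366.7 176.6]] top [[160.6 201.1]]
0.9 scene [[366. 175.]] top [[160.1 203. ]]
0.85 scene [[365.5 174.2]] top [[159.9 204.1]]
0.8 scene [[365.1 173.4]] top [[159.7 205.1]]
[array([-0.0413,  0.0205]), array([-0.0407,  0.2387]), array([0.0382, 0.0213])]
stick wood (array([ 0.39154382, -0.34553555]), np.float64(0.20659507947298794), np.float64(0.017230884500465997), array([-0.07652232,  0.99706787]))
[ 0.0685  0.0391 -0.0545  0.0686 -0.0345  0.0627]
```

View pics/l2.png

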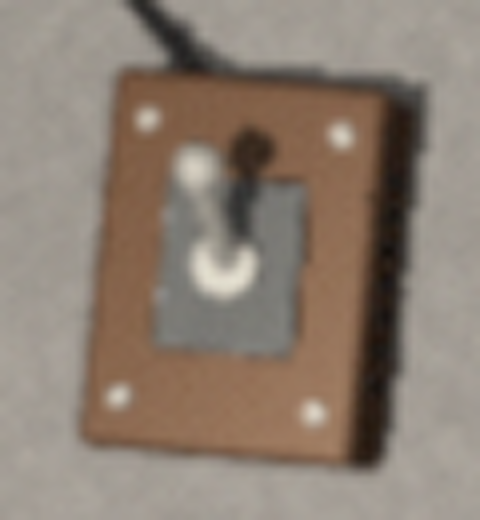

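servo_tool:
  increments:
    - {"slide": [0, 0, 0], "spin": 0}
    - {"slide": [0, 0, 0], "spin": 0}
    - {"slide": [0, 0, 0], "spin": 0}

```text
clock: 48.15
position: [0.3316, 0.177, 0.1794]
ee_rot: [-0.0, 0.999, -0.036, 0.001]
contact_force: [0.5, -0.4, 0.4]
width: -0.0001
```

```bash
python3 - <<'E'
from h import *
print(pose()[3]['qd'].round(4)); print(manip.sign_off())
E
```

```text
[ 0.009   0.0039  0.0032  0.0005  0.0058 -0.0023]
the job is handed in; nothing more can be done
None
```

The job is done and handed in at about 48 s; the hand-in gives no verdict.

- **Boards:** There were three boards on the desk. I pushed the empty sled square against the fence with the fingers, then set the boards on nest_3, nest_2 and nest_1. Each stopped at the height expected for a flush fit, and the pins showed through the holes.
- **Feed:** With the stick in the notch I fed the sled along the fence at about 5 N forward and 5 N sideways, until it stalled on the end stop with the force up to 16 N. I then laid the stick back in its tray and pushed the switch over.

**Last checks**, from the final pictures except the force reading:
- **Sled:** its corners read within about 1.5 mm of home against fence and stop, and it is square to the fence.
- **Boards under the lamp:** all three still sit on their pins; the lamp hides part of them, so only one end of each shows from above.
- **Stick:** it lies near the middle of the tray, parallel to its walls.
- **Switch:** the ball is where a full 1.0 rad puts it in the top view (within 1 pixel); the other camera agrees within about 1.5 to 2 pixels.
- **Robot:** the arm was clear of everything, with a contact force around zero.
- **Bystanders and orange look-alike:** I saw no shift by eye, but did not measure them. The arm partly hid the green socket and the orange board in the last top view.

No check failed. While I aligned the first board, the two cameras disagreed by about 2 mm on the pin positions. I went with the top view, which matched the finger's contact with the sled. The grip width also changed briefly during that placing, but the board still seated.

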